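# Free a snapped-shut parts drawer with a pin punch

## Robot

A 7-joint arm with a two-finger parallel gripper is mounted at the origin on a cart in front of the work surface, level with it; the furniture and walls round the work are solid. World frame = base frame: x ahead of the robot, y to its left, z up, the work surface at z = 0. Lengths are in mm, angles in rad, forces in N, time in s.
With the tool pointing down it reaches from about 400 to 900 mm from the base axis. Payload 5.5 kg.
Tool frame: the origin (TCP) lies midway between the tips of the shut fingers; the grasp point (between the pads) lies manip.grip_depth behind it (manip.grip_depth is the distance from the TCP to the grasp point, in mm); y points along the fingers, x is the direction in which the jaws open and shut, and the axes are right-handed (so a half turn about y gives the same grasp; the last joint's range is limited). The gripper opens to 85 mm and grips with 20 to 120 N. Pads are 22 mm wide; open, the fingers measure 114 mm over their backs; the gripper's body (76 mm by 85 mm) begins 54 mm behind the grasp point. The pads swing forward as they close: fully open they stand 13 mm farther back than shut.
Start: joints at [-0.873, 0.501, -0.427, 1.55, 0.221, 1.138, -0.21], TCP at [273.763, 589.537, 231.31] pointing down, gripper open.
Joint ranges: [-2.88, 2.88], [-0.31, 2.03], [-1.54, 1.56], [0.2, 2.42], [-1.41, 4.55], [0.19, 2.02], [-2.57, 2.57]. Speed limits (rad/s): [2.57, 2.57, 3.14, 3.14, 3.14, 3.14, 3.14].

## Interface

Orientations are given as a unit quaternion [x, y, z, w].
In Python, from plant import manip gives the robot as it stands. The module is installed in compiled form; this text tells all that it offers.
- The arm moves only by the tool jog_arm, never from a script. Its argument "moves" is a list of rows, each an object with "linear": the shift along the tool's x, y, z in cm, a list of three; "yaw": the turn about the tool's y in rad; "hand": the finger opening in cm, from 0 to 8.54. In form: [{"linear": [dx, dy, dz], "yaw": yaw, "hand": hand}, ...]. A call has 1 to 12 rows; each row shifts and turns the commanded pose from where the row before left it, along the tool's axes as they then stand; what a row does not reach is not made up. A row lasts 1/10 s, in which the tool goes at most 50 mm and 8.59 degrees, less where a joint would pass 70% of its speed; a pose out of reach is approached as far as the arm can. A call with a gripper value outside its range is refused whole. The fingers move at their own pace and stop on an object; the grip force is fixed at half the most. Time passes only in rows, so rows that do not move let the fingers close. It gives the time, the measured TCP pose, the force and the opening at its end, in the units of the state.
- manip.read_state(): the state, without advancing time (a new reading comes with each control period).
- manip.capture(name): name is "scene" or "top" or "wrist"; returns the picture (480x640x3 uint8, blue, green, red); there is no depth.
- manip.camera_model(name): a dict with "mtx" (3x3 intrinsics, pixels), "k1" (the pictures are not rectified: a ray, as slopes to the right and down, at radius r is drawn at 1 + k1 r^2 times it, then the intrinsics apply), "R" (3x3) and "t" (3): a world point X has camera coordinates R X + t. Camera axes: x right, y down, z forward; pixel columns grow to the right and rows downward; lengths in mm; the calibration is good to about 2 mm. A picture is of the moment at which its call begins: read the wrist's pose just before it. camera_model takes no time and is no camera call; for the wrist camera it gives the pose at the moment of the call.
- manip.close_job(): hands the job in, once; it reports no verdict.
The state is a dict: "t": time; "qpos": joint angles; "dq": joint speeds; "tau": joint torques, N m; "eef_pos": TCP position; "ee_rot": TCP orientation; "wrist_force": force on the tool from outside, world axes, zero at the start; "wrist_torque": the same for the moment, N m; "grip_width": finger opening in mm.
Only numpy, scipy, OpenCV 4.12 (cv2) and the standard library are available. Lean on these libraries where they do the work, as an engineer would, in place of code of your own. Each camera call takes 0.05 s, during which the arm holds its last target.

## Task

The drawer of the little green parts cabinet has snapped shut: its spring latch has jumped up into the slot behind the small steel cover plate on top. Take the red-handled pin punch from the wooden stand, feel for the round release hole in the plate and push the latch tongue down through it until the drawer springs ajar, never leaning on the punch with more than about two kilos, because the thin pin bends. Stand the punch back in the wooden stand, then pull the drawer open to its stop by its knob, let go, and leave the blue-handled punch and everything else where it is.

Things in the scene. Friction and masses are not known exactly. Their poses are not given: they have to be found in the camera images.
- cabinet: green steel parts cabinet with one drawer, fixed in place, 150 deep (x) x 136 wide (y) x 72 mm high. Origin at the centre of its underside, z up, its front (drawer side) faces its own -x. The top panel is 6 mm thick (underside 66 mm over the origin). Near its front edge lies a bright steel cover plate, 26 (x) x 104 (y) x 2 mm, with one round release hole 9 mm across, held by two screws in slotted holes.
- slot (a point): centre of the latch slot (9 mm in x, 36 mm in y), at the height of the cover plate's upper face, 74 mm over the mat and 20 mm behind the cabinet's front. The release hole in the cover plate lies on the slot's long middle line, anywhere from 12 mm to one side of this point (y) to 12 mm to the other. Axes as the cabinet.
- tongue_rest (a point): top of the brass latch tongue (7 x 32 mm, flat) at rest, centred in the slot 3 mm below the cover plate's face; does not move with it. Pushing it starts at 2.5 N and adds 0.5 N per mm, plus 1 to 2 N of rubbing. Pushed 5 mm it clears the panel and a spring of 8 N throws the drawer out 28 mm; pass there slowly, a pin 6.5 mm down pins the drawer. It bottoms after 9 mm.
- knob (a point): centre of the gripping part of the drawer's turned steel knob: round, axis along the cabinet's x, 20 mm across and 16 mm long there, on a thinner neck; this point is 26 mm in front of the drawer front and 42 mm over the mat, the knob ends 10 mm farther out. It moves with the drawer. Axes as the cabinet.
- drawer (a joint): how far the drawer has slid out (m), along the cabinet's -x: 0 shut, about 0.001 when held by the latch, about 0.028 sprung ajar, 0.085 open to its stop. It runs on damped slides: 1.5 N of friction plus 3 N per 0.1 m/s, and stays where it is left.
- punch_stand: hardwood block, heavy and fixed, 50 (x) x 116 (y) x 53 mm high, origin at the centre of its underside, z up. Three upright holes 15 mm across at y = -36, 0 and +36 mm on its middle line; floor of the holes 8 mm over the origin. One punch stands in each outer hole, the middle one is empty.
- pin_punch_grip (a point): middle of the red plastic grip of the pin punch (the one to use). Stands upright, point down. 126 mm long, 70 g; pin at the lower end 6 mm across and 20 mm long, then a cone to a 12 mm steel body; the red grip is 16 mm across and reaches from 69 to 119 mm over the point, then a small steel head. This point lies on its axis 95 mm over the point. z runs up along the punch.
- pin_punch_tip (a point): the flat end of the pin punch's 6 mm pin, on its axis, 95 mm below the middle of the grip.
- drift_punch_grip (a point): middle of the blue grip of the drift punch, a like tool whose pin is 10 mm thick, too thick for the hole. Leave it in the stand.
- pin_punch: the red-handled pin punch as a whole; origin at the flat end of its pin, z up along it.
- loose_bearing: 38 mm ball bearing, 12 mm high, lying on the mat; not to be disturbed. Origin under its centre.
- regulator: black voltage regulator, 34 x 71 x 30 mm, on the mat; not to be disturbed.
- solder_reel: green-flanged solder reel, 53 mm across, 30 mm high, on the mat; not to be disturbed.
- spanner: small combination spanner, 30 x 174 x 7 mm, lying on the mat; not to be disturbed.
Mind the look-alikes: they are no part of the job. What is shaped like the pin_punch but turquoise is not meant.

How it is judged:
By the outcome, as a careful person would: the job done as asked, in the order asked, and still so for the second after the job is handed in, with the robot touching nothing.
It also fails if it takes over 72 s, if anything falls off the work surface, if the arm or the gripper's body presses on something with over 40 N, if the wrist force passes 120 N, or if a joint passes its speed limit or range.

## Working session

There is one attempt and no reset: what is moved stays moved. The work goes in short steps, Python scripts to look and compute and a tool call to move; the robot and the scene stay as the last step left them, time stands still between calls to the robot, and variables do not carry over. Pictures are saved under pics/ and viewed, and the job is handed in when it is done.

Besides the shell and the picture viewer there is one more tool, called after "Request:" as name([rows], argument=value, ...), one row to a line, values as JSON. jog_arm: Moves the arm, as the interface text tells. Its arguments: {"type":"object","properties":{"moves":{"type":"array","items":{"type":"object","properties":{"linear":{"type":"array","items":{"type":"number"}},"yaw":{"type":"number"},"hand":{"type":"number"}}}}},"required":["moves"]}

```bash
mkdir -p pics; ls
python3 - <<'E'
from plant import manip
import cv2,numpy as np
print(manip.read_state()); print(manip.grip_depth)
for n in ["scene","top","wrist"]:
    c=manip.camera_model(n); print(n,c)
    cv2.imwrite(f"pics/{n}0.png",manip.capture(n))
E
```

```text
pics
{'t': 0.0, 'qpos': array([-0.87278254,  0.50185799, -0.42682119,  1.55146229,  0.22081983,
        1.13832874, -0.21030625]), 'dq': array([-3.66015397e-05, -2.88242244e-04, -1.64802427e-03,  1.00864504e-04,
        1.26230308e-03, -9.95433633e-04,  1.28636926e-03]), 'tau': array([ 9.01145395e-04, -5.69530392e+01, -5.81623256e+00, -2.80922019e+01,
        1.05491394e-02,  1.22518235e-02, -5.59475154e-06]), 'eef_pos': array([273.53793106, 588.85781402, 230.25055236]), 'ee_rot': array([ 0.5964238 ,  0.37980233, -0.38101014, -0.59570136]), 'wrist_force': array([-0.08780374,  0.67763743,  0.13869127]), 'wrist_torque': array([ 0.03090356,  0.0152275 , -0.01370414]), 'grip_width': 85.5630880225605}
18.700000000000003
scene {'mtx': array([[472.03968799,   0.        , 325.60795586],
       [  0.        , 472.03968799, 240.55789237],
       [  0.        ,   0.        ,   1.        ]]), 'k1': -0.06198393983632595, 'R': array([[-0.58089631, -0.81395822, -0.00561149],
       [-0.38773685,  0.28276393, -0.87732816],
       [ 0.71569519, -0.50746091, -0.47985812]]), 't': array([271.94711405, 2
[... 173 characters left out ...]
    ,   1.        ]]), 'k1': -0.09559715104611484, 'R': array([[-1.54981924e-03, -9.99977175e-01,  6.57626253e-03],
       [-9.96504985e-01,  9.95127277e-04, -8.35273886e-02],
       [ 8.35189378e-02, -6.68273075e-03, -9.96483782e-01]]), 't': array([-49.15757543, 525.27944408, 953.54985343])}
wrist {'mtx': array([[396.49063952,   0.        , 315.53906251],
       [  0.        , 396.49063952, 240.50903231],
       [  0.        ,   0.        ,   1.        ]]), 'k1': 0.008425766581431465, 'R': array([[ 0.42116074,  0.90698503, -0.00133485],
       [ 0.87017718, -0.40365302,  0.28258789],
       [ 0.25576417, -0.12017648, -0.95924048]]), 't': array([-647.98190633,  -36.80440181,  379.72037569])}
```

View pics/scene0.png

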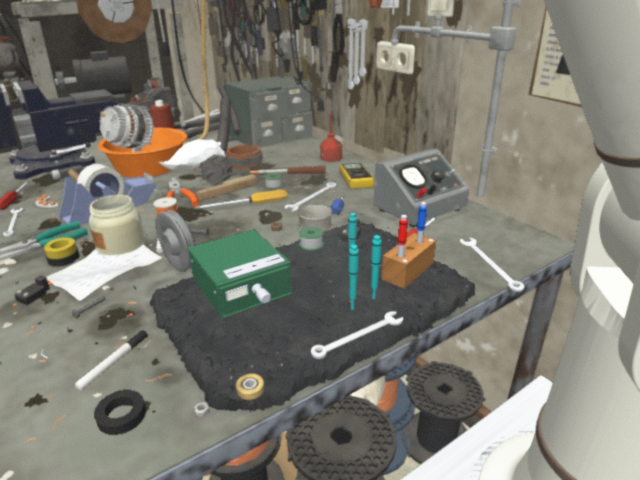

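View pics/top0.png

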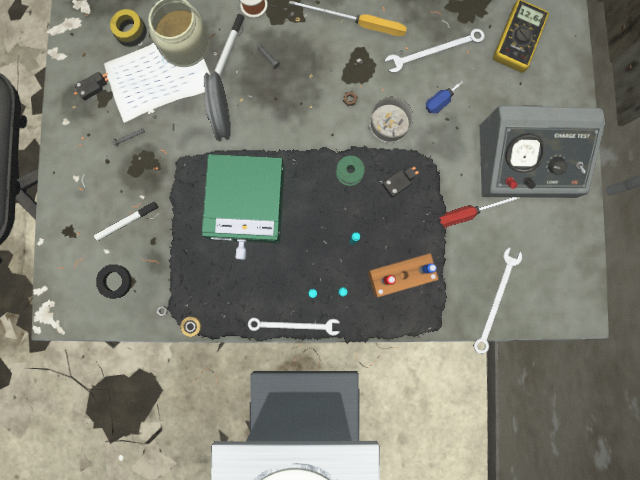

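View pics/wrist0.png

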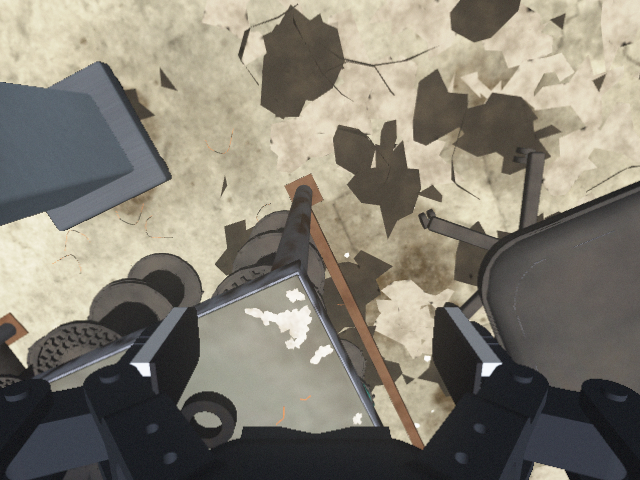

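```bash
cat > h.py <<'E'
import numpy as np,cv2
from scipy.spatial.transform import Rotation as Ro
def ray(c,uv):
    K=np.array(c['mtx']);d=np.array([(uv[0]-K[0,2])/K[0,0],(uv[1]-K[1,2])/K[1,1]])
    s=d.copy()
    for _ in range(30): s=d/(1+c['k1']*(s@s))
    R=np.array(c['R']);t=np.array(c['t']);o=-R.T@t
    v=R.T@np.array([s[0],s[1],1.]);return o,v/np.linalg.norm(v)
def atz(c,uv,z):
    o,v=ray(c,uv);return o+v*(z-o[2])/v[2]
def proj(c,X):
    p=np.array(c['R'])@np.asarray(X,float)+np.array(c['t']);s=p[:2]/p[2];s=s*(1+c['k1']*(s@s))
    K=np.array(c['mtx']);return np.array([K[0,0]*s[0]+K[0,2],K[1,1]*s[1]+K[1,2]])
def tri(obs):
    A=np.zeros((3,3));b=np.zeros(3)
    for c,uv in obs:
        o,v=ray(c,uv);P=np.eye(3)-np.outer(v,v);A+=P;b+=P@o
    X=np.linalg.solve(A,b)
    return X,[np.round(proj(c,X)-np.array(uv),2) for c,uv in obs]
def crop(img,x0,y0,x1,y1,f,name):
    c=cv2.resize(img[y0:y1,x0:x1],None,fx=f,fy=f,interpolation=cv2.INTER_CUBIC);cv2.imwrite(name,c)
E
python3 - <<'E'
from h import *
t=cv2.imread('pics/top0.png');s=cv2.imread('pics/scene0.png')
crop(t,190,145,300,265,5,'pics/t_cab.png')
crop(t,300,220,450,350,5,'pics/t_st.png')
crop(s,180,225,310,325,6,'pics/s_cab.png')
crop(s,335,195,455,320,5,'pics/s_st.png')
E
```

```text
(no output)
```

View pics/t_cab.png

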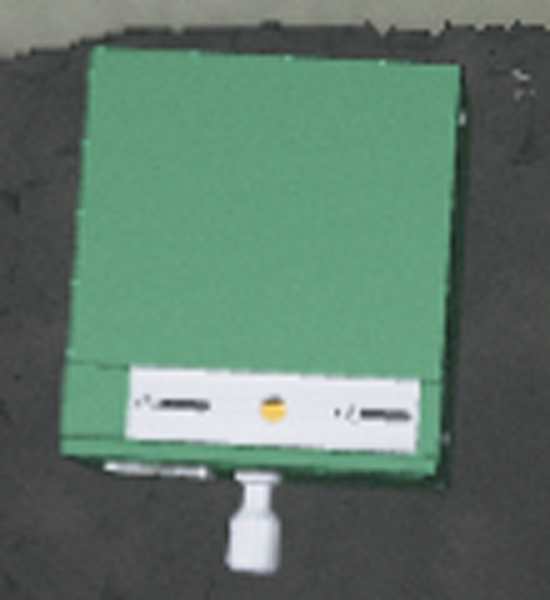

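View pics/t_st.png

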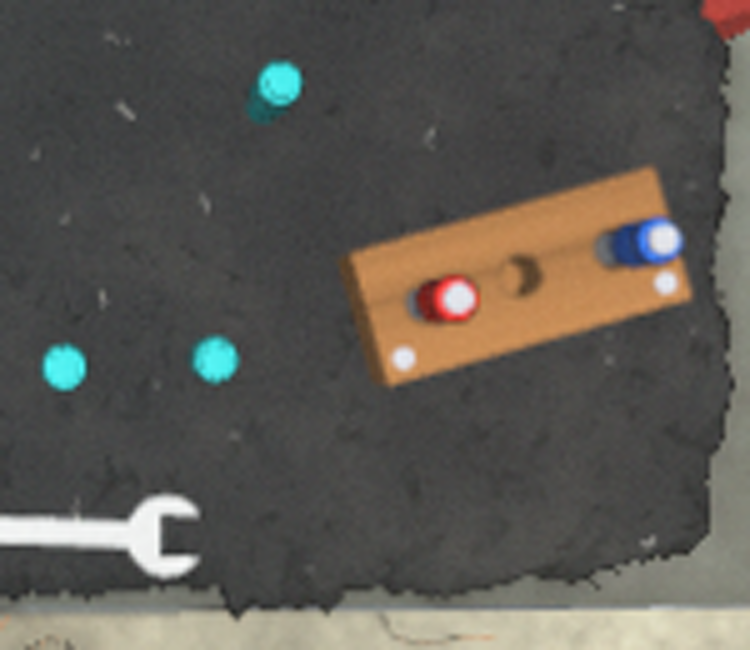

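View pics/s_cab.png

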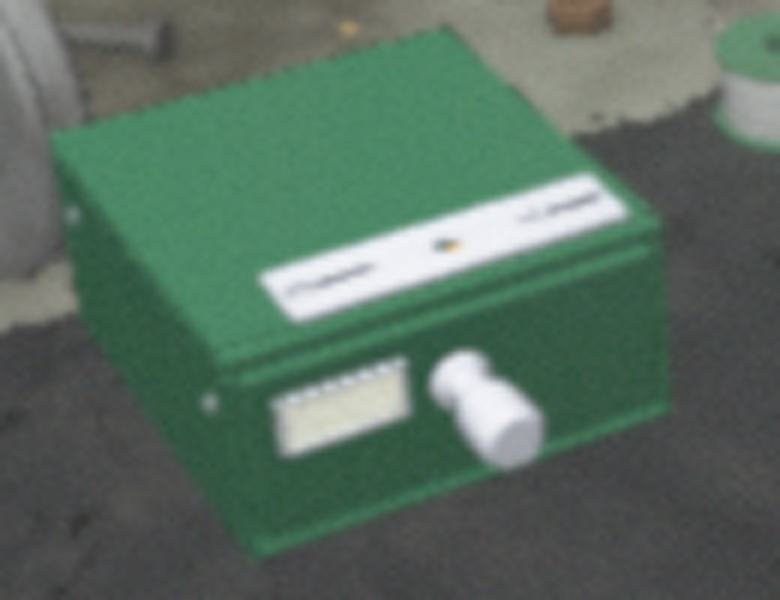

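View pics/s_st.png

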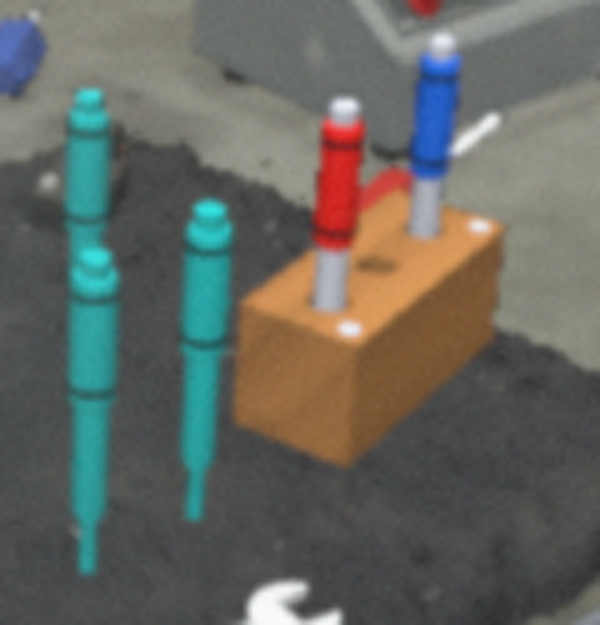

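Run:
```python
from h import *
from plant import manip
T=manip.camera_model('top');S=manip.camera_model('scene')
f=lambda x0,y0,k:(lambda u,v:((u+.5)/k-.5+x0,(v+.5)/k-.5+y0))
tc=f(190,145,5);ts=f(300,220,5);sc=f(180,225,6);ss=f(335,195,5)
np.set_printoptions(precision=1,suppress=True)
P={'hole':(tc(272,408),sc(447,245),74),'plFL':(tc(126,438),sc(297,322),74),'plFR':(tc(416,452),sc(630,213),74),'plBL':(tc(130,366),sc(262,273),74),'plBR':(tc(420,380),sc(593,175),74),
'BL':(tc(92,47),sc(55,135),72),'BR':(tc(460,66),sc(447,28),72),'FL':(tc(62,440),sc(220,362),72),'FR':(tc(436,460),sc(660,222),72),
'redtop':(ts(458,298),ss(345,106),134),'bluetop':(ts(664,240),ss(442,43),134),'mid':(ts(522,277),ss(376,264),53),
'stBL':(ts(347,255),None,53),'stBR':(ts(655,168),None,53),'stFR':(ts(691,297),ss(504,230),53),'stFL':(ts(388,385),ss(355,347),53),'stFLbot':(None,ss(345,466),0),
'tqA':(ts(280,83),ss(90,97),126),'tqB':(ts(65,367),ss(96,258),126),'tqC':(ts(216,359),ss(210,210),126),'knobend':(tc(250,570),sc(520,440),42)}
for k,(a,b,z) in P.items():
    print(k, 'top',atz(T,a,z)[:2] if a else '', 'scene',atz(S,b,z)[:2] if b else '', *(tri([(T,a),(S,b)]) if a and b else []))
```

```text
hole top [555.2  85.3] scene [555.   88.2] [555.9  86.5  72.8] [array([-0.6, -0.3]), array([0.7, 0.1])]
plFL top [544.5 137.7] scene [543.4 140.6] [545.2 138.9  72.3] [array([-0.5, -0.3]), array([0.6, 0.1])]
plFR top [539.3  33.6] scene [539.4  36.6] [540.1  34.8  72.9] [array([-0.6, -0.4]), array([0.7, 0.1])]
plBL top [570.4 136.7] scene [572.4 137.8] [570.8 137.4  74.5] [array([-0.5, -0.2]), array([0.5, 0.1])]
plBR top [565.2  32.4] scene [564.8  34.1] [565.6  33.   73.1] [array([-0.3, -0.2]), array([0.3, 0. ])]
BL top [688.1 153.3] scene [686.9 154.9] [688.7 154.   70.8] [array([-0.2, -0.1]), array([0.2, 0. ])]
BR top [680.4  18.9] scene [679.2  22.5] [681.6  20.1  70.1] [array([-0.6, -0.4]), array([0.6, 0.1])]
FL top [544.  161.2] scene [540.6 165. ] [544.8 162.7  68.7] [array([-0.4, -0.2]), array([0.5, 0.1])]
FR top [536.6  26.6] scene [532.9  30.5] [537.2  27.3  68.7] [array([-0.2, -0.2]), array([0.3, 0. ])]
redtop top [ 459.1 -168.3] scene [ 458.5 -164.6] [ 459.9 -167.6  132.6] [array([-0.5, -0.5]), array([ 0.6, -0. ])]
bluetop top [ 478.2 -237.7] scene [ 476.8 -232.5] [ 479.2
[... 216 characters left out ...]
8 -253.1] scene 
stFR top [ 460.6 -265.6] scene [ 458.9 -259.2] [ 461.8 -265.1   49.9] [array([-0.6, -0.6]), array([ 0.8, -0. ])]
stFL top [ 429.1 -154.2] scene [ 429.6 -150.1] [ 430.2 -153.2   51.6] [array([-0.7, -0.6]), array([ 0.9, -0. ])]
stFLbot top  scene [ 430.7 -151.6]
tqA top [ 531.7 -110.2] scene [ 530.9 -106.4] [ 532.6 -109.3  124.5] [array([-0.6, -0.4]), array([0.6, 0. ])]
tqB top [436.5 -37.7] scene [435.4 -33.2] [437.4 -36.6 123.9] [array([-0.6, -0.5]), array([0.8, 0. ])]
tqC top [439.1 -88.1] scene [438.5 -84.3] [439.9 -87.2 124.5] [array([-0.6, -0.5]), array([0.7, 0. ])]
knobend top [499.   97.3] scene [499.7  97.8] [499.2  97.6  42.2] [array([-0.2, -0.1]), array([0.2, 0. ])]
```

```bash
cat >> h.py <<'E'
def plan(s,tgt,ux):
    """delta in tool axes(cm) and yaw (rad) so tool x ends along +-ux (world 2D)"""
    R=Ro.from_quat(s['ee_rot']).as_matrix();d=np.asarray(tgt,float)-s['eef_pos']
    out=[]
    for sg in (1,-1):
        u=np.array([ux[0]*sg,ux[1]*sg,0]);u/=np.linalg.norm(u)
        l=R.T@u; out.append(np.arctan2(-l[2],l[0]))
    return d,R.T@d/10,out
E
python3 - <<'E'
from h import *
from plant import manip
s=manip.read_state();print(Ro.from_quat(s['ee_rot']).as_matrix().round(3))
print(plan(s,[459.5,-166.5,200],(0.961,0.276)))
print(plan(s,[459.5,-166.5,200],(0.05,0.9987)))
E
```

```text
[[ 0.421 -0.001 -0.907]
 [ 0.907 -0.001  0.421]
 [-0.002 -1.     0.   ]]
(array([ 185.93049203, -755.52915073,  -30.47222255]), array([-60.69096971,   3.13640739, -48.68263718]), [np.float64(0.8564182204324808), np.float64(-2.2851744331573123)])
(array([ 185.93049203, -755.52915073,  -30.47222255]), array([-60.69096971,   3.13640739, -48.68263718]), [np.float64(-0.38468236489434404), np.float64(2.7569102886954493)])
```

Request:
jog_arm([
  {"linear": [-3,0,-2.4],"yaw": 0,"hand": 6},
  {"linear": [-3,0,-2.4],"yaw": 0,"hand": 6},
  {"linear": [-3,0,-2.4],"yaw": 0,"hand": 6},
  {"linear": [-3,0,-2.4],"yaw": 0,"hand": 6},
  {"linear": [-3,0,-2.4],"yaw": 0,"hand": 6},
  {"linear": [-3,0,-2.4],"yaw": 0,"hand": 6},
  {"linear": [-3,0,-2.4],"yaw": 0,"hand": 6},
  {"linear": [-3,0,-2.4],"yaw": 0,"hand": 6},
  {"linear": [-3,0,-2.4],"yaw": 0,"hand": 6},
  {"linear": [-3,0,-2.4],"yaw": 0,"hand": 6},
])

```text
t: 1.15
eef_pos: [365.1, 214.7, 231.3]
ee_rot: [0.596, 0.38, -0.38, -0.596]
wrist_force: [0.3, 0.1, -0.3]
grip_width: 59.8
```

Request:
jog_arm([
  {"linear": [-3.06,0,-2.46],"yaw": 0,"hand": 6},
  {"linear": [-3.06,0,-2.46],"yaw": 0,"hand": 6},
  {"linear": [-3.06,0,-2.46],"yaw": 0,"hand": 6},
  {"linear": [-3.06,0,-2.46],"yaw": 0,"hand": 6},
  {"linear": [-3.06,0,-2.46],"yaw": 0,"hand": 6},
  {"linear": [-3.06,0,-2.46],"yaw": 0,"hand": 6},
  {"linear": [-3.06,0,-2.46],"yaw": 0,"hand": 6},
  {"linear": [-3.06,0,-2.46],"yaw": 0,"hand": 6},
  {"linear": [-3.06,0,-2.46],"yaw": 0,"hand": 6},
  {"linear": [-3.06,0,-2.46],"yaw": 0,"hand": 6},
])

```text
t: 2.15
eef_pos: [459.3, -166.3, 231.3]
ee_rot: [-0.596, -0.38, 0.38, 0.596]
wrist_force: [0.1, 0.4, 0.0]
grip_width: 60.2
```

Request:
jog_arm([
  {"linear": [0,0,0],"yaw": 0.14,"hand": 6},
  {"linear": [0,0,0],"yaw": 0.14,"hand": 6},
  {"linear": [0,0,0],"yaw": 0.14,"hand": 6},
  {"linear": [0,0,0],"yaw": 0.14,"hand": 6},
  {"linear": [0,0,0],"yaw": 0.14,"hand": 6},
  {"linear": [0,0,0],"yaw": 0.14,"hand": 6},
  {"linear": [0,0,0],"yaw": 0,"hand": 6},
])

```text
t: 2.85
eef_pos: [459.1, -164.6, 231.1]
ee_rot: [-0.699, -0.104, 0.104, 0.699]
wrist_force: [-0.5, -0.3, -0.3]
grip_width: 60.1
```

Run:
```python
from h import *
from plant import manip
np.set_printoptions(precision=2,suppress=True)
s=manip.read_state();c=manip.camera_model('wrist');im=manip.capture('wrist')
print(s['t'],s['eef_pos'],s['qpos'],s['wrist_force'])
R=Ro.from_quat(s['ee_rot']).as_matrix();print(R)
o=-c['R'].T@c['t'];print('cam',o, 'in tool',R.T@(o-s['eef_pos']), 'axis',R.T@c['R'][2])
for n,X in dict(red=[459.5,-166.5,134],blue=[478.8,-236,134],hole=[468.5,-202,53]).items(): print(n,proj(c,X))
cv2.imwrite('pics/w1.png',im)
import pickle;pickle.dump((s,c),open('w1.pkl','wb'))
```

```text
2.85 [ 459.11 -164.64  231.1 ] [ 0.11  0.18  0.2   1.97 -0.04  1.    0.63] [-0.54 -0.27 -0.33]
[[ 0.96 -0.   -0.29]
 [ 0.29  0.    0.96]
 [-0.   -1.    0.  ]]
cam [437.49 -96.92 374.52] in tool [  -1.06 -143.41   71.12] axis [ 0.    0.96 -0.28]
red [316.74 244.  ]
blue [314.1  344.77]
hole [314.4  257.42]
```

View pics/w1.png

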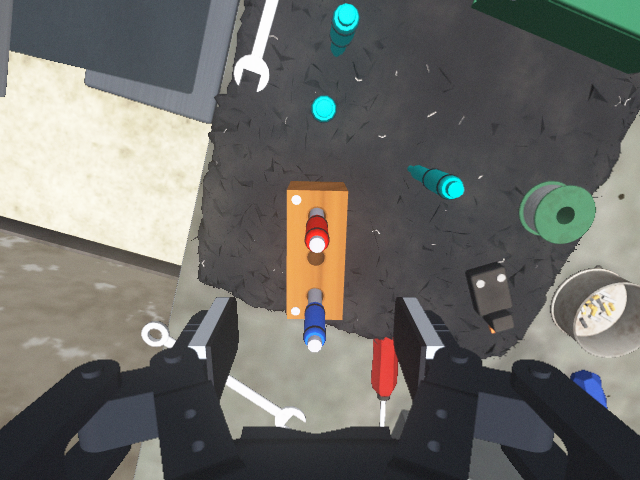

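Request:
jog_arm([
  {"linear": [-0.02,0,-0.19],"yaw": 0,"hand": 6},
  {"linear": [0,3,0],"yaw": 0,"hand": 6},
  {"linear": [0,3,0],"yaw": 0,"hand": 6},
  {"linear": [0,3,0],"yaw": 0,"hand": 6},
  {"linear": [0,3,0],"yaw": 0,"hand": 6},
  {"linear": [0,2,0],"yaw": 0,"hand": 6},
  {"linear": [0,0.7,0],"yaw": 0,"hand": 6},
  {"linear": [0,0,0],"yaw": 0,"hand": 6},
])

```text
t: 3.7
eef_pos: [459.0, -166.6, 83.5]
ee_rot: [-0.699, -0.104, 0.105, 0.7]
wrist_force: [1.0, 0.3, 1.5]
grip_width: 59.9
```

```bash
cat > look.py <<'E'
import sys
from h import *
from plant import manip
import pickle
n=sys.argv[1];tag=sys.argv[2]
np.set_printoptions(precision=2,suppress=True)
s=manip.read_state();c=manip.camera_model(n);im=manip.capture(n)
print(s['t'],s['eef_pos'],s['wrist_force'],s['grip_width'])
cv2.imwrite(f'pics/{tag}.png',im);pickle.dump((s,c),open(f'{tag}.pkl','wb'))
if len(sys.argv)>3:
    a=[int(v) for v in sys.argv[3:]];crop(im,a[0],a[1],a[2],a[3],a[4],f'pics/{tag}c.png')
E
python3 look.py wrist w2
```

```text
3.7 [ 459.   -166.61   83.54] [0.99 0.35 1.52] 59.85654330905294
```

View pics/w2.png

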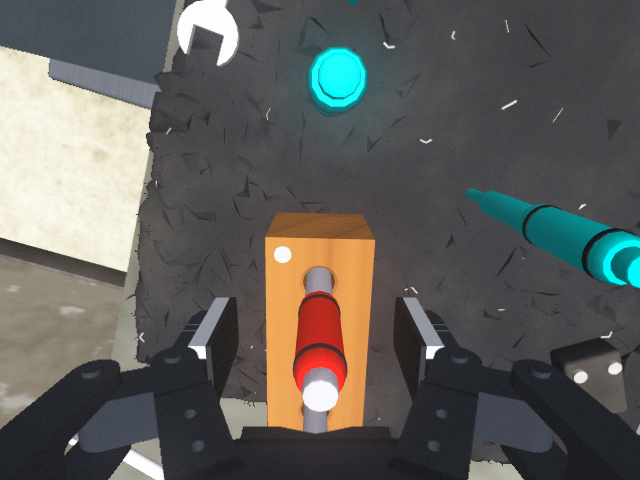

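Request:
jog_arm([
  {"linear": [0.05,0,0],"yaw": 0,"hand": 4},
  {"linear": [0,0,0],"yaw": 0,"hand": 3},
  {"linear": [0,0,0],"yaw": 0,"hand": 2},
  {"linear": [0,0,0],"yaw": 0,"hand": 0.5},
  {"linear": [0,0,0],"yaw": 0,"hand": 0.5},
  {"linear": [0,0,0],"yaw": 0,"hand": 0.5},
  {"linear": [0,0,0],"yaw": 0,"hand": 0.5},
])

```text
t: 4.45
eef_pos: [460.7, -166.8, 85.1]
ee_rot: [0.7, 0.105, -0.104, -0.699]
wrist_force: [-0.9, 0.3, 6.0]
grip_width: 14.7
```

Request:
jog_arm([
  {"linear": [0,-0.5,0],"yaw": 0,"hand": 0.5},
  {"linear": [0,-1.5,0],"yaw": 0,"hand": 0.5},
  {"linear": [0,-2.5,0],"yaw": 0,"hand": 0.5},
  {"linear": [0,-2.5,0],"yaw": 0,"hand": 0.5},
  {"linear": [0,-2.5,0],"yaw": 0,"hand": 0.5},
  {"linear": [0,-2.5,0],"yaw": 0,"hand": 0.5},
  {"linear": [0,-1.5,0],"yaw": 0,"hand": 0.5},
  {"linear": [0,0,0],"yaw": 0,"hand": 0.5},
])

```text
t: 5.25
eef_pos: [461.6, -166.9, 221.6]
ee_rot: [0.7, 0.106, -0.103, -0.699]
wrist_force: [-0.0, -0.2, -1.2]
grip_width: 14.5
```

```bash
python3 look.py scene s3 300 60 500 260 4; python3 look.py wrist w3
```

```text
5.25 [ 461.61 -166.94  221.59] [-0.02 -0.23 -1.17] 14.464100168769033
5.3 [ 460.66 -166.59  220.06] [-0.32 -0.05 -0.74] 14.511598456541064
```

View pics/s3.png

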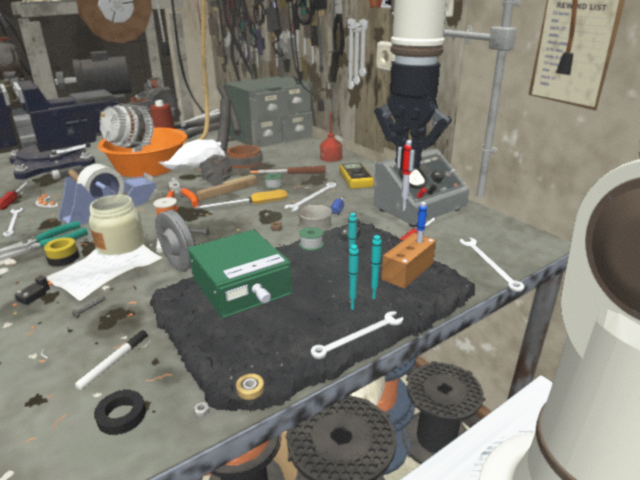

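View pics/w3.png

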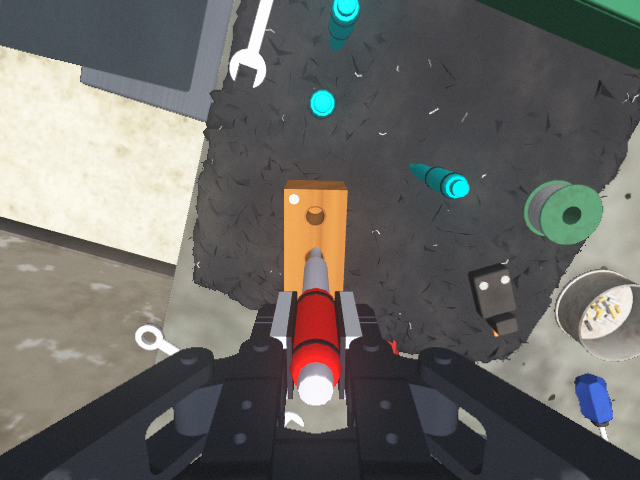

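Run:
```python
from h import *
import pickle
np.set_printoptions(precision=2,suppress=True)
s,c=pickle.load(open('w3.pkl','rb'));im=cv2.imread('pics/w3.png')
R=Ro.from_quat(s['ee_rot']).as_matrix()
for y in (-50+0,76.3-0):
    pass
for nm,y in dict(headtop=76.3-126,gripTop=76.3-119,gripbot=76.3-69,cone=76.3-20,tip=76.3).items(): print(nm,proj(c,s['eef_pos']+R@[0,y,0]))
crop(im,276,230,356,410,4,'pics/w3c.png')
```

```text
headtop [319.07 391.3 ]
gripTop [318.85 375.87]
gripbot [317.79 302.39]
cone [317.22 262.74]
tip [317.06 251.2 ]
```

View pics/w3c.png

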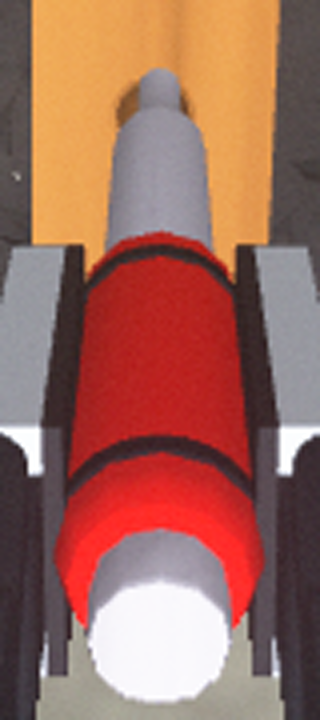

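View pics/s3c.png

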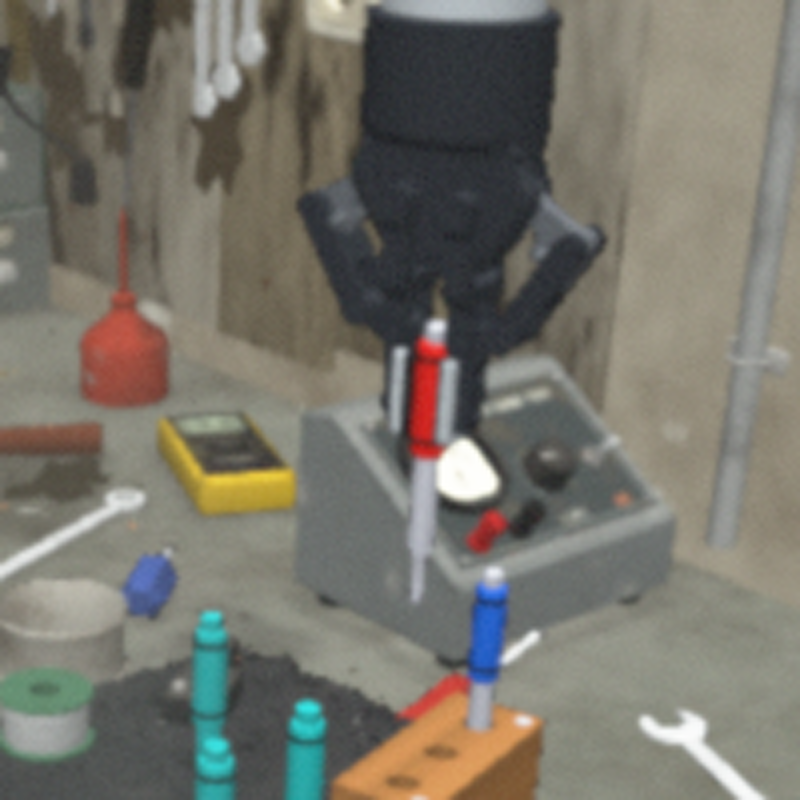

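Run:
```python
from h import *
from plant import manip
np.set_printoptions(precision=3,suppress=True)
s=manip.read_state();print(s['t'],s['eef_pos'],Ro.from_quat(s['ee_rot']).as_matrix())
print(plan(s,[556.4,86.5,220],(0.961,0.276)))
```

```text
5.35 [ 459.881 -166.32   219.001] [[ 0.956 -0.    -0.292]
 [ 0.292  0.     0.956]
 [ 0.    -1.     0.   ]]
(array([ 96.519, 252.82 ,   0.999]), array([16.61 , -0.095, 21.364]), [np.float64(0.016498037983709975), np.float64(-3.1250946156060833)])
```

Request:
jog_arm([
  {"linear": [0.8,0,1.1],"yaw": 0,"hand": 0.5},
  {"linear": [2,0,2.55],"yaw": 0,"hand": 0.5},
  {"linear": [2,0,2.55],"yaw": 0,"hand": 0.5},
  {"linear": [2,0,2.55],"yaw": 0,"hand": 0.5},
  {"linear": [2,0,2.55],"yaw": 0,"hand": 0.5},
  {"linear": [2,0,2.55],"yaw": 0,"hand": 0.5},
  {"linear": [2,0,2.55],"yaw": 0,"hand": 0.5},
  {"linear": [2,0,2.55],"yaw": 0,"hand": 0.5},
  {"linear": [1.8,0,2.45],"yaw": 0,"hand": 0.5},
  {"linear": [0,2,0],"yaw": 0,"hand": 0.5},
  {"linear": [0,2,0],"yaw": 0,"hand": 0.5},
  {"linear": [0,0,0],"yaw": 0,"hand": 0.5},
])

```text
t: 6.55
eef_pos: [553.1, 86.3, 174.8]
ee_rot: [0.699, 0.101, -0.108, -0.699]
wrist_force: [-0.8, -0.4, -0.5]
grip_width: 14.8
```

```bash
python3 look.py wrist w4 246 190 386 310 5;python3 look.py scene s4 200 190 300 290 6; python3 look.py scene s4b
```

```text
6.55 [553.06  86.3  174.81] [-0.78 -0.36 -0.5 ] 14.751871652350847
6.6 [554.24  86.19 176.54] [-0.13 -0.59 -0.07] 14.552234915149256
6.65 [555.45  86.22 178.01] [-0.32  0.2   0.6 ] 14.472002381921802
```

View pics/w4c.png

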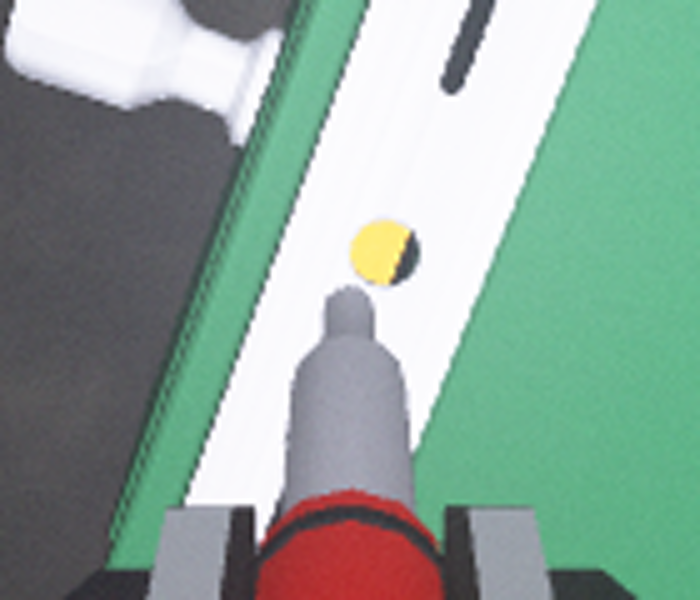

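View pics/s4c.png

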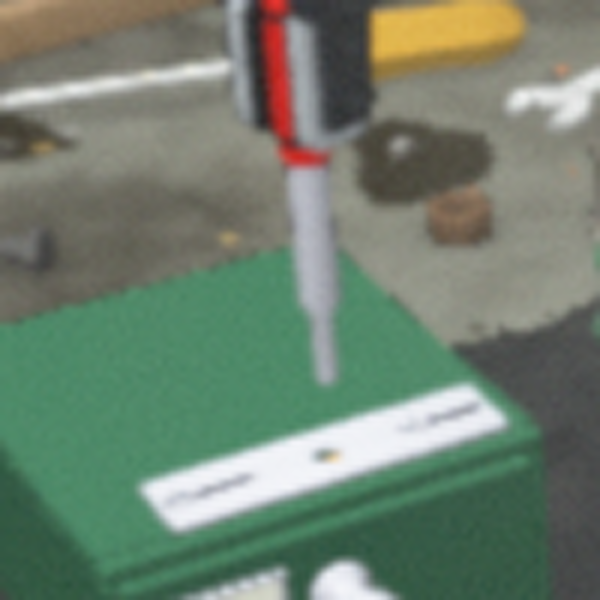

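Run:
```python
from h import *
import pickle
from plant import manip
np.set_printoptions(precision=2,suppress=True)
s,c=pickle.load(open('w4.pkl','rb'))
q=lambda u,v:((u+.5)/5-.5+246,(v+.5)/5-.5+190)
R=Ro.from_quat(s['ee_rot']).as_matrix()
h=atz(c,q(385,252),74);print('hole',h)
zt=s['eef_pos'][2]-76.3
for dz in(-2,0,2):
  t=atz(c,q(349,308),zt+dz);print('tip',t,'tool',R.T@(t-s['eef_pos']),'tool-delta to hole',R.T@(h-t))
print('predicted far rim',proj(c,s['eef_pos']+R@[-.9,76.3,3]))
print(R[:,1])
# plate edges/line dir
for uv in [(372,0),(185,500),(600,0),(415,455),(420,254),(350,254)]: print(uv,atz(c,q(*uv),74)[:2])
S=manip.camera_model('scene');f=lambda u,v:((u+.5)/6-.5+200,(v+.5)/6-.5+190)
print('scene tip ray vs hole',atz(S,f(327,383),100.2),atz(S,f(327,455),74))
```

```text
hole [555.77  86.87  74.  ]
tip [551.62  85.29  96.51] tool [-1.   78.31 -0.62] tool-delta to hole [ 4.63 22.47  0.28]
tip [551.44  85.91  98.51] tool [-1.   76.31  0.03] tool-delta to hole [ 4.63 24.47 -0.37]
tip [551.27  86.53 100.51] tool [-1.   74.31  0.68] tool-delta to hole [ 4.63 26.47 -1.01]
predicted far rim [315.57 246.33]
[-0.01 -0.   -1.  ]
(372, 0) [544.58 117.4 ]
(185, 500) [540.53  46.13]
(600, 0) [571.51 125.68]
(415, 455) [567.87  61.33]
(420, 254) [560.14  87.94]
(350, 254) [551.56  85.29]
scene tip ray vs hole [550.15  88.47 100.2 ] [555.01  88.22  74.  ]
```

Request:
jog_arm([
  {"linear": [0,0,0],"yaw": 0,"hand": 0.5},
  {"linear": [0,0,0],"yaw": 0,"hand": 0.5},
])

```text
t: 6.9
eef_pos: [557.1, 86.5, 180.2]
ee_rot: [-0.699, -0.105, 0.104, 0.699]
wrist_force: [0.5, 0.1, -0.0]
grip_width: 14.6
```

```bash
python3 look.py wrist w5 246 190 386 310 5;python3 - <<'E'
from h import *
from plant import manip
np.set_printoptions(precision=3,suppress=True)
s=manip.read_state();print(s['t'],s['eef_pos'],s['wrist_force'])
print(plan(s,[556.6,87.6,160],(0.961,0.276)))
E
```

```text
6.9 [557.14  86.46 180.23] [ 0.5   0.08 -0.04] 14.649106187764408
6.95 [557.041  86.503 180.156] [-0.632  0.529 -0.65 ]
(array([ -0.441,   1.097, -20.156]), array([-0.013,  2.016,  0.118]), [np.float64(0.015996990250241455), np.float64(-3.125595663339552)])
```

View pics/w5c.png

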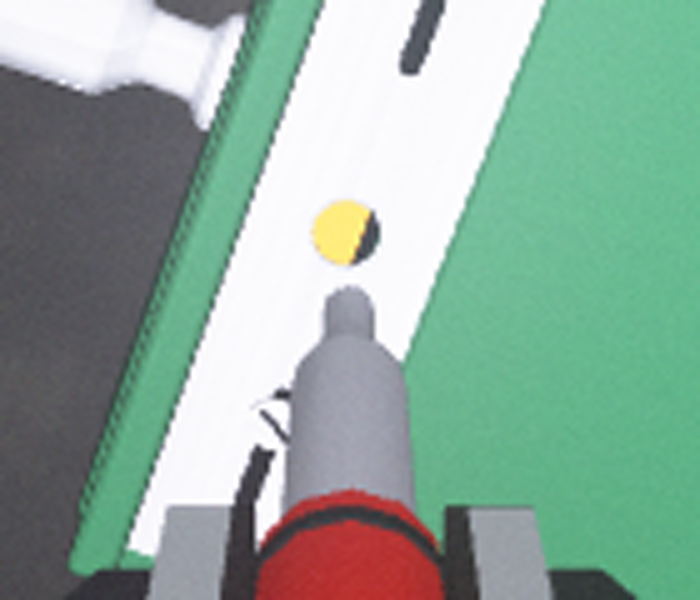

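Request:
jog_arm([
  {"linear": [-0.03,0.5,0.1],"yaw": 0,"hand": 0.5},
  {"linear": [0,0.7,0],"yaw": 0,"hand": 0.5},
  {"linear": [0,0.5,0],"yaw": 0,"hand": 0.5},
  {"linear": [0,0.2,0],"yaw": 0,"hand": 0.5},
  {"linear": [0,0,0],"yaw": 0,"hand": 0.5},
  {"linear": [0,0,0],"yaw": 0,"hand": 0.5},
  {"linear": [0,0,0],"yaw": 0,"hand": 0.5},
])

```text
t: 7.65
eef_pos: [556.1, 87.5, 160.5]
ee_rot: [-0.699, -0.104, 0.104, 0.699]
wrist_force: [-0.3, -0.7, -0.0]
grip_width: 14.1
```

```bash
python3 look.py wrist w6 246 190 386 310 5;python3 look.py scene s6 200 190 300 290 6
python3 - <<'E'
import cv2,numpy as np
a=cv2.imread('pics/w6c.png');b=cv2.imread('pics/s6c.png')
print(a.shape,b.shape)
E
```

```text
7.65 [556.15  87.51 160.47] [-0.31 -0.71 -0.01] 14.123650956946905
7.7 [556.15  87.49 160.52] [ 0.57  0.58 -0.92] 14.541586024133343
(600, 700, 3) (600, 600, 3)
```

View pics/w6c.png

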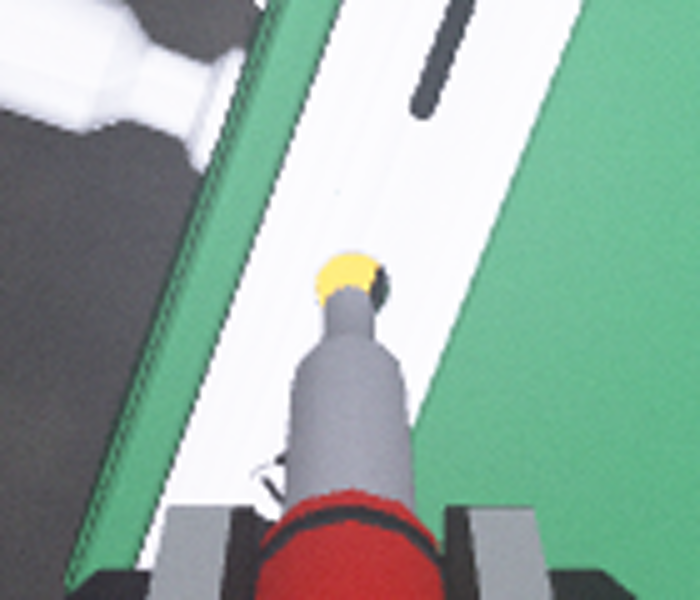

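View pics/s6c.png

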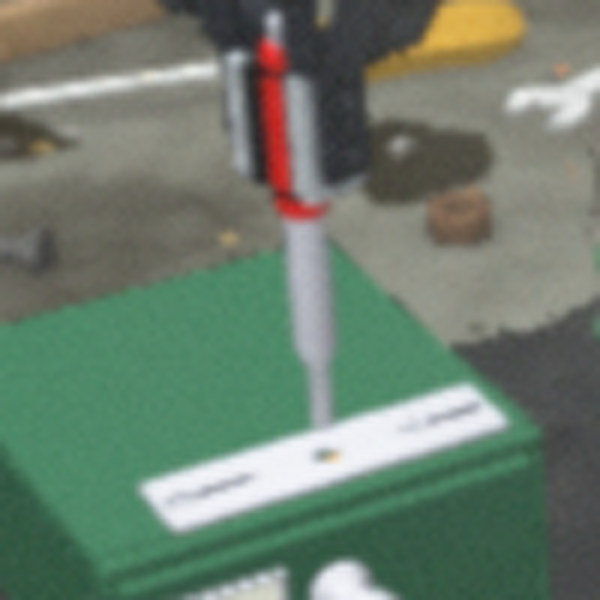

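Run:
```python
from h import *
import pickle
np.set_printoptions(precision=2,suppress=True)
s,c=pickle.load(open('w6.pkl','rb'));s2,S=pickle.load(open('s6.pkl','rb'))
q=lambda u,v:((u+.5)/5-.5+246,(v+.5)/5-.5+190)
f=lambda u,v:((u+.5)/6-.5+200,(v+.5)/6-.5+190)
R=Ro.from_quat(s['ee_rot']).as_matrix()
h=atz(c,q(352.5,286),74);print('hole',h)
hs=atz(S,f(327,455),74); off=hs-h;print('scene offset',off)
for z in range(78,90,2):
  t=atz(c,q(349.5,308.5),z);ts=atz(S,f(321,425),z)-off
  print(z,'wrist',t[:2]-h[:2],'scene',ts[:2]-h[:2],'eef->tip wrist tool',R.T@(t-s['eef_pos']))
```

```text
hole [555.77  86.89  74.  ]
scene offset [-0.76  1.33  0.  ]
78 wrist [ 0.11 -1.61] scene [ 9.72 -3.57] eef->tip wrist tool [-0.94 82.47 -2.06]
80 wrist [-0.08 -1.  ] scene [ 6.67 -2.13] eef->tip wrist tool [-0.94 80.47 -1.41]
82 wrist [-0.27 -0.38] scene [ 3.61 -0.7 ] eef->tip wrist tool [-0.94 78.47 -0.76]
84 wrist [-0.47  0.24] scene [0.55 0.74] eef->tip wrist tool [-0.95 76.47 -0.11]
86 wrist [-0.66  0.86] scene [-2.51  2.17] eef->tip wrist tool [-0.95 74.47  0.53]
88 wrist [-0.85  1.48] scene [-5.56  3.61] eef->tip wrist tool [-0.95 72.47  1.18]
```

Request:
jog_arm([
  {"linear": [0.03,0.3,-0.02],"yaw": 0,"hand": 0.5},
  {"linear": [0,0.3,0],"yaw": 0,"hand": 0.5},
  {"linear": [0,0.2,0],"yaw": 0,"hand": 0.5},
  {"linear": [0,0.1,0],"yaw": 0,"hand": 0.5},
  {"linear": [0,0.1,0],"yaw": 0,"hand": 0.5},
  {"linear": [0,0.1,0],"yaw": 0,"hand": 0.5},
  {"linear": [0,0,0],"yaw": 0,"hand": 0.5},
])

```text
t: 8.45
eef_pos: [556.2, 87.4, 149.2]
ee_rot: [-0.699, -0.104, 0.104, 0.699]
wrist_force: [0.5, -0.3, -0.7]
grip_width: 14.5
```

Request:
jog_arm([
  {"linear": [0,0.1,0],"yaw": 0,"hand": 0.5},
  {"linear": [0,0.05,0],"yaw": 0,"hand": 0.5},
  {"linear": [0,0,0],"yaw": 0,"hand": 0.5},
  {"linear": [0,0,0],"yaw": 0,"hand": 0.5},
])

```text
t: 8.85
eef_pos: [556.5, 87.4, 148.2]
ee_rot: [-0.699, -0.104, 0.104, 0.699]
wrist_force: [-0.8, 0.2, 3.0]
grip_width: 14.5
```

Request:
jog_arm([
  {"linear": [0,0.1,0],"yaw": 0,"hand": 0.5},
  {"linear": [0,0.05,0],"yaw": 0,"hand": 0.5},
  {"linear": [0,0,0],"yaw": 0,"hand": 0.5},
  {"linear": [0,0,0],"yaw": 0,"hand": 0.5},
])

```text
t: 9.25
eef_pos: [556.6, 87.4, 146.9]
ee_rot: [-0.699, -0.105, 0.104, 0.699]
wrist_force: [-0.6, 0.1, 5.4]
grip_width: 14.9
```

```bash
python3 look.py wrist w7 246 190 386 310 5
```

```text
9.25 [556.6   87.43 146.86] [-0.6   0.13  5.4 ] 14.90665426024334
```

View pics/w7c.png

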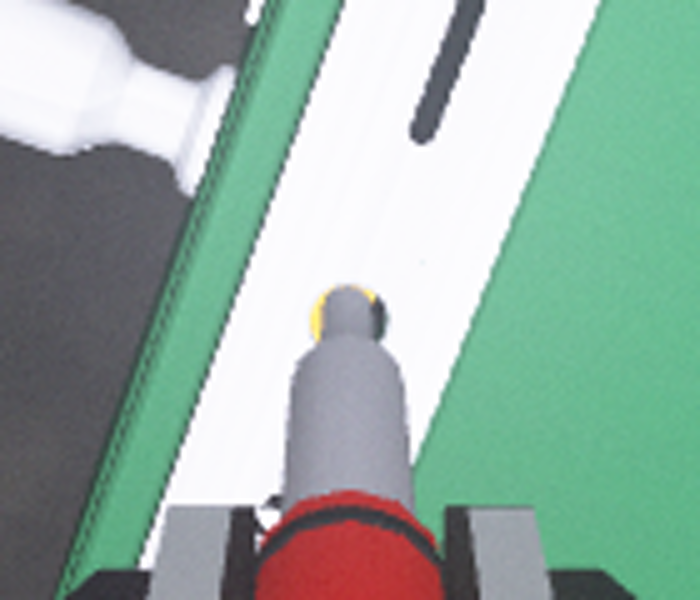

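Request:
jog_arm([
  {"linear": [0,0.05,0],"yaw": 0,"hand": 0.5},
  {"linear": [0,0.05,0],"yaw": 0,"hand": 0.5},
  {"linear": [0,0.05,0],"yaw": 0,"hand": 0.5},
  {"linear": [0,0.05,0],"yaw": 0,"hand": 0.5},
  {"linear": [0,0,0],"yaw": 0,"hand": 0.5},
])

```text
t: 9.8
eef_pos: [556.6, 87.4, 144.9]
ee_rot: [-0.699, -0.105, 0.104, 0.699]
wrist_force: [-1.8, 0.8, 6.1]
grip_width: 14.5
```

Request:
jog_arm([
  {"linear": [0,0.03,0],"yaw": 0,"hand": 0.5},
  {"linear": [0,0.03,0],"yaw": 0,"hand": 0.5},
  {"linear": [0,0.03,0],"yaw": 0,"hand": 0.5},
  {"linear": [0,0,0],"yaw": 0,"hand": 0.5},
])

```text
t: 10.2
eef_pos: [556.6, 87.4, 144.1]
ee_rot: [-0.699, -0.105, 0.104, 0.699]
wrist_force: [-0.9, 0.2, 6.9]
grip_width: 14.7
```

Request:
jog_arm([
  {"linear": [0,0.03,0],"yaw": 0,"hand": 0.5},
  {"linear": [0,0.02,0],"yaw": 0,"hand": 0.5},
  {"linear": [0,0,0],"yaw": 0,"hand": 0.5},
])

```text
t: 10.5
eef_pos: [556.5, 87.4, 143.6]
ee_rot: [-0.699, -0.104, 0.104, 0.699]
wrist_force: [-0.9, 0.1, 7.1]
grip_width: 14.4
```

Request:
jog_arm([
  {"linear": [0,0.03,0],"yaw": 0,"hand": 0.5},
  {"linear": [0,0,0],"yaw": 0,"hand": 0.5},
  {"linear": [0,0,0],"yaw": 0,"hand": 0.5},
])

```text
t: 10.8
eef_pos: [556.1, 87.4, 142.3]
ee_rot: [0.699, 0.104, -0.104, -0.699]
wrist_force: [0.2, -0.0, -1.2]
grip_width: 14.7
```

```bash
python3 look.py wrist w8
```

```text
10.8 [556.14  87.38 142.26] [ 0.22 -0.01 -1.16] 14.663873906557486
```

View pics/w8.png

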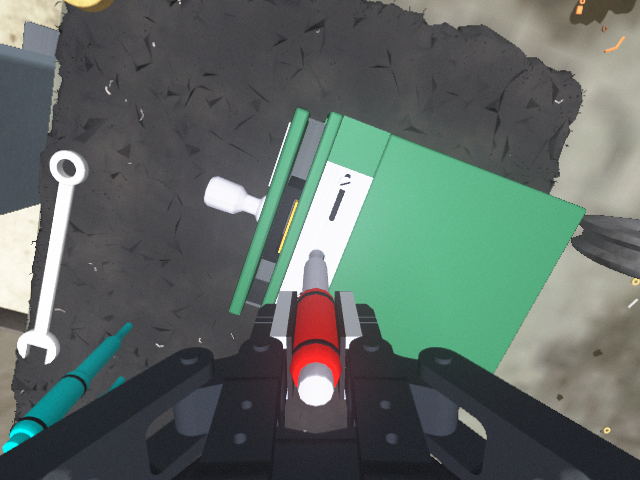

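Request:
jog_arm([
  {"linear": [0,0,0],"yaw": 0,"hand": 0.5},
  {"linear": [0,-0.1,0],"yaw": 0,"hand": 0.5},
  {"linear": [0,-0.3,0],"yaw": 0,"hand": 0.5},
  {"linear": [0,-0.6,0],"yaw": 0,"hand": 0.5},
  {"linear": [0,-1,0],"yaw": 0,"hand": 0.5},
  {"linear": [0,-2,0],"yaw": 0,"hand": 0.5},
  {"linear": [0,-2,0],"yaw": 0,"hand": 0.5},
  {"linear": [0,-1.3,0],"yaw": 0,"hand": 0.5},
  {"linear": [0,-0.6,0],"yaw": 0,"hand": 0.5},
])

```text
t: 11.75
eef_pos: [557.3, 87.5, 223.8]
ee_rot: [-0.699, -0.105, 0.103, 0.699]
wrist_force: [-0.6, -0.1, -1.0]
grip_width: 14.3
```

```bash
python3 look.py top t9
python3 - <<'E'
from h import *
from plant import manip
np.set_printoptions(precision=3,suppress=True)
s=manip.read_state();print(s['t'],s['eef_pos'],s['wrist_force'])
print(plan(s,[460.4,-166.5,220],(0.961,0.276)))
E
```

```text
11.75 [557.28  87.54 223.76] [-0.65 -0.15 -1.02] 14.310171106815552
11.8 [557.308  87.541 223.814] [0.27  0.466 0.275]
(array([ -96.908, -254.041,   -3.814]), array([-16.681,   0.334, -21.472]), [np.float64(0.016353444677088578), np.float64(-3.1252392089127046)])
```

View pics/t9.png

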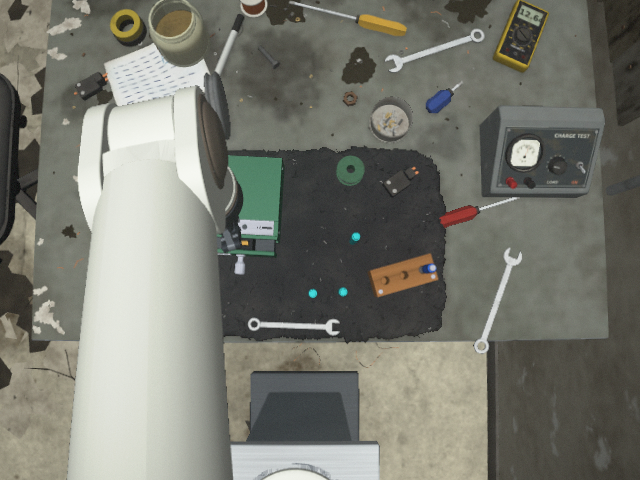

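Request:
jog_arm([
  {"linear": [-0.8,0,-1.1],"yaw": 0,"hand": 0.5},
  {"linear": [-2,0,-2.55],"yaw": 0,"hand": 0.5},
  {"linear": [-2,0,-2.55],"yaw": 0,"hand": 0.5},
  {"linear": [-2,0,-2.55],"yaw": 0,"hand": 0.5},
  {"linear": [-2,0,-2.55],"yaw": 0,"hand": 0.5},
  {"linear": [-2,0,-2.55],"yaw": 0,"hand": 0.5},
  {"linear": [-2,0,-2.55],"yaw": 0,"hand": 0.5},
  {"linear": [-2,0,-2.55],"yaw": 0,"hand": 0.5},
  {"linear": [-1.2,0,-1.6],"yaw": 0,"hand": 0.5},
  {"linear": [-0.7,0,-0.9],"yaw": 0,"hand": 0.5},
  {"linear": [0,0,0],"yaw": 0,"hand": 0.5},
  {"linear": [0,0,0],"yaw": 0,"hand": 0.5},
])

```text
t: 13.0
eef_pos: [459.0, -165.7, 221.1]
ee_rot: [-0.699, -0.104, 0.105, 0.7]
wrist_force: [1.0, 0.8, -0.2]
grip_width: 14.8
```

Request:
jog_arm([
  {"linear": [0,1.5,0],"yaw": 0,"hand": 0.5},
  {"linear": [0,2.5,0],"yaw": 0,"hand": 0.5},
  {"linear": [0,2.5,0],"yaw": 0,"hand": 0.5},
  {"linear": [0,0.5,0],"yaw": 0,"hand": 0.5},
  {"linear": [0,0,0],"yaw": 0,"hand": 0.5},
  {"linear": [0,0,0],"yaw": 0,"hand": 0.5},
  {"linear": [0,0,0],"yaw": 0,"hand": 0.5},
])

```text
t: 13.7
eef_pos: [460.2, -166.6, 152.8]
ee_rot: [0.7, 0.105, -0.104, -0.699]
wrist_force: [-0.4, 1.1, 0.3]
grip_width: 14.7
```

```bash
python3 look.py wrist w10 246 190 386 310 5;python3 look.py scene s10 340 160 460 280 5
```

```text
13.7 [ 460.23 -166.55  152.8 ] [-0.35  1.13  0.32] 14.665405996824603
13.75 [ 460.11 -166.62  152.77] [-0.29  0.15 -0.03] 14.899124209154747
```

View pics/w10c.png

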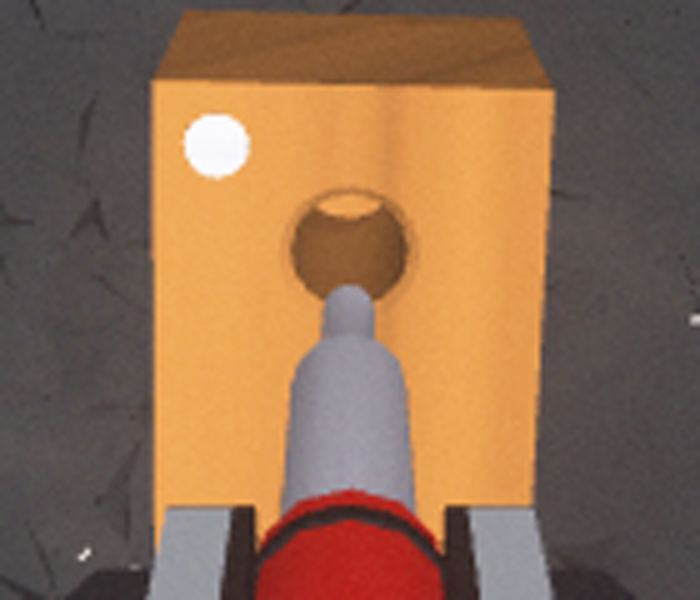

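View pics/s10c.png

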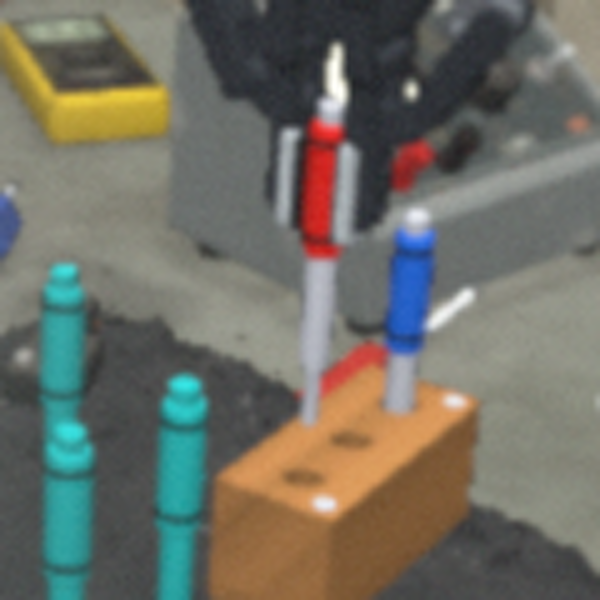

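Run:
```python
from h import *
import pickle
np.set_printoptions(precision=2,suppress=True)
s,c=pickle.load(open('w10.pkl','rb'));s2,S=pickle.load(open('s10.pkl','rb'))
q=lambda u,v:((u+.5)/5-.5+246,(v+.5)/5-.5+190)
f=lambda u,v:((u+.5)/5-.5+340,(v+.5)/5-.5+160)
R=Ro.from_quat(s['ee_rot']).as_matrix()
for uv in [(350,249),(291,249),(409,249),(350,195),(350,303),(281,249),(420,249)]:
  h=atz(c,q(*uv),53);print(uv,'hole',h)
h=atz(c,q(350,249),53)
t=atz(c,q(349,308.5),s['eef_pos'][2]-76.4);print('tip',t,'tool delta to hole',R.T@(h-t))
hs=atz(S,f(303,477),53);ts=atz(S,f(311,419),s2['eef_pos'][2]-76.4);print('scene',hs,ts,hs-ts)
```

```text
(350, 249) hole [ 459.56 -166.52   53.  ]
(291, 249) hole [ 452.35 -168.72   53.  ]
(409, 249) hole [ 466.77 -164.32   53.  ]
(350, 195) hole [ 457.47 -159.7    53.  ]
(350, 303) hole [ 461.68 -173.45   53.  ]
(281, 249) hole [ 451.12 -169.09   53.  ]
(420, 249) hole [ 468.11 -163.92   53.  ]
tip [ 459.49 -166.94   76.4 ] tool delta to hole [ 0.14 23.4   0.41]
scene [ 458.87 -164.43   53.  ] [ 459.87 -167.17   76.37] [ -1.01   2.73 -23.37]
```

Request:
jog_arm([
  {"linear": [0.01,0.5,0.04],"yaw": 0,"hand": 0.5},
  {"linear": [0,1,0],"yaw": 0,"hand": 0.5},
  {"linear": [0,1,0],"yaw": 0,"hand": 0.5},
  {"linear": [0,0.6,0],"yaw": 0,"hand": 0.5},
  {"linear": [0,0.2,0],"yaw": 0,"hand": 0.5},
  {"linear": [0,0,0],"yaw": 0,"hand": 0.5},
])

```text
t: 14.4
eef_pos: [458.7, -166.0, 117.9]
ee_rot: [-0.699, -0.104, 0.105, 0.7]
wrist_force: [-0.1, 0.2, -1.1]
grip_width: 14.2
```

```bash
python3 look.py wrist w11 246 190 386 310 5
```

```text
14.4 [ 458.68 -166.04  117.94] [-0.12  0.22 -1.1 ] 14.232689436548968
```

View pics/w11c.png

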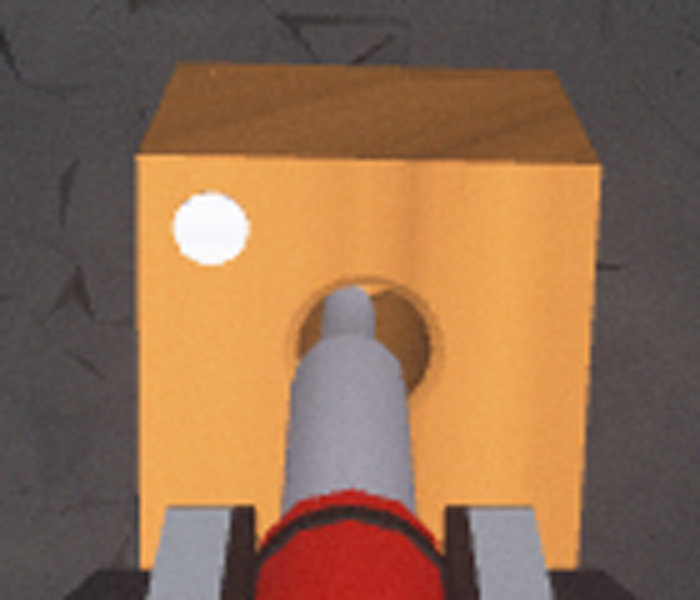

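Request:
jog_arm([
  {"linear": [0,0,0],"yaw": 0,"hand": 0.5},
  {"linear": [0,0,0],"yaw": 0,"hand": 0.5},
  {"linear": [0,0,0],"yaw": 0,"hand": 0.5},
])

```text
t: 14.75
eef_pos: [459.3, -166.2, 118.9]
ee_rot: [0.699, 0.104, -0.104, -0.699]
wrist_force: [0.1, -1.1, 0.3]
grip_width: 14.6
```

```bash
python3 look.py wrist w12 246 190 386 310 5
```

```text
14.75 [ 459.31 -166.2   118.89] [ 0.07 -1.05  0.27] 14.570897948293046
```

View pics/w12c.png

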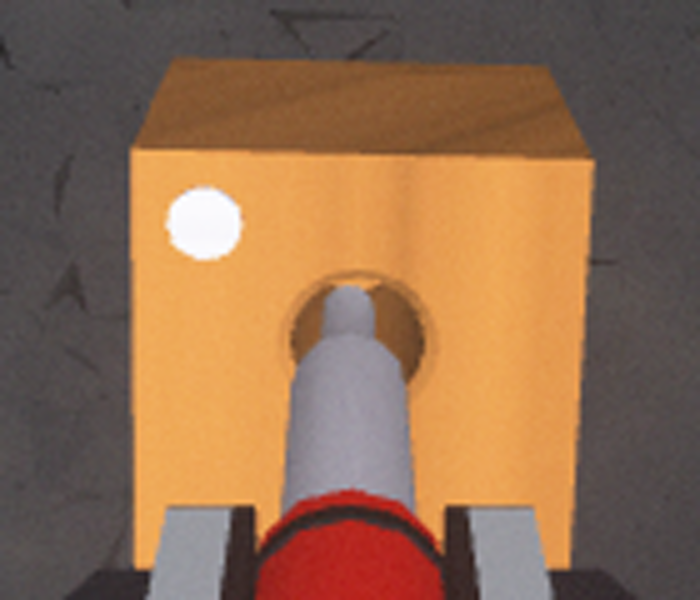

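Request:
jog_arm([
  {"linear": [0.09,0.2,0],"yaw": 0,"hand": 0.5},
  {"linear": [0,0.4,0],"yaw": 0,"hand": 0.5},
  {"linear": [0,0.4,0],"yaw": 0,"hand": 0.5},
  {"linear": [0,0.4,0],"yaw": 0,"hand": 0.5},
  {"linear": [0,0.2,0],"yaw": 0,"hand": 0.5},
  {"linear": [0,0,0],"yaw": 0,"hand": 0.5},
])

```text
t: 15.4
eef_pos: [459.6, -165.8, 102.1]
ee_rot: [-0.699, -0.104, 0.105, 0.7]
wrist_force: [-0.5, 0.4, -0.1]
grip_width: 14.8
```

Request:
jog_arm([
  {"linear": [0,0.4,0],"yaw": 0,"hand": 0.5},
  {"linear": [0,0.4,0],"yaw": 0,"hand": 0.5},
  {"linear": [0,0.3,0],"yaw": 0,"hand": 0.5},
  {"linear": [0,0.2,0],"yaw": 0,"hand": 0.5},
  {"linear": [0,0.1,0],"yaw": 0,"hand": 0.5},
  {"linear": [0,0,0],"yaw": 0,"hand": 0.5},
  {"linear": [0,0,0],"yaw": 0,"hand": 0.5},
])

```text
t: 16.1
eef_pos: [460.0, -165.9, 88.6]
ee_rot: [0.699, 0.104, -0.104, -0.699]
wrist_force: [-0.9, 0.9, -0.8]
grip_width: 14.6
```

Request:
jog_arm([
  {"linear": [0,0.1,0],"yaw": 0,"hand": 0.5},
  {"linear": [0,0.1,0],"yaw": 0,"hand": 0.5},
  {"linear": [0,0.1,0],"yaw": 0,"hand": 0.5},
  {"linear": [0,0,0],"yaw": 0,"hand": 0.5},
  {"linear": [0,0,0],"yaw": 0,"hand": 0.5},
])

```text
t: 16.6
eef_pos: [459.9, -165.8, 85.6]
ee_rot: [-0.699, -0.104, 0.104, 0.699]
wrist_force: [0.2, -0.1, -0.7]
grip_width: 14.8
```

Request:
jog_arm([
  {"linear": [0,0,0],"yaw": 0,"hand": 2},
  {"linear": [0,0,0],"yaw": 0,"hand": 3},
  {"linear": [0,0,0],"yaw": 0,"hand": 4.5},
  {"linear": [0,0,0],"yaw": 0,"hand": 6},
  {"linear": [0,0,0],"yaw": 0,"hand": 6},
  {"linear": [0,0,0],"yaw": 0,"hand": 6},
])

```text
t: 17.2
eef_pos: [459.9, -165.8, 85.6]
ee_rot: [-0.699, -0.104, 0.104, 0.699]
wrist_force: [0.3, 0.2, 0.5]
grip_width: 59.9
```

```bash
python3 look.py wrist w13
```

```text
17.2 [ 459.93 -165.83   85.59] [0.31 0.15 0.54] 59.85631777611827
```

View pics/w13.png

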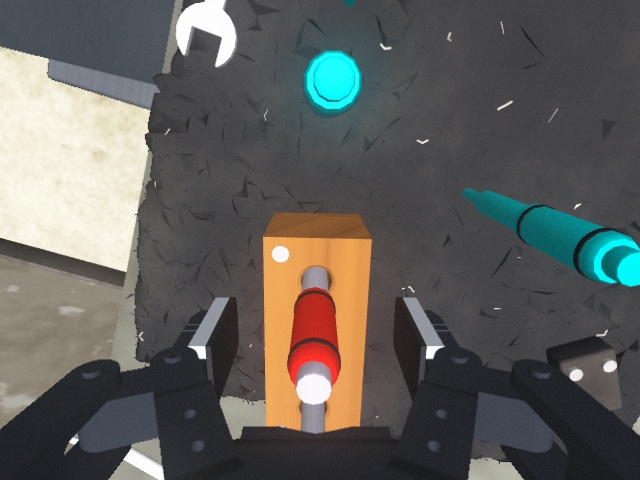

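Request:
jog_arm([
  {"linear": [0,-1,0],"yaw": 0,"hand": 6},
  {"linear": [0,-3,0],"yaw": 0,"hand": 6},
  {"linear": [0,-3,0],"yaw": 0,"hand": 6},
  {"linear": [0,-3,0],"yaw": 0,"hand": 6},
  {"linear": [0,-2.5,0],"yaw": 0,"hand": 6},
  {"linear": [0,-1,0],"yaw": 0,"hand": 6},
])

```text
t: 17.85
eef_pos: [461.4, -166.4, 223.8]
ee_rot: [0.7, 0.106, -0.103, -0.699]
wrist_force: [0.9, 0.0, -0.2]
grip_width: 59.8
```

Request:
jog_arm([
  {"linear": [0.6,0,1.5],"yaw": 0,"hand": 6},
  {"linear": [1.2,0,3],"yaw": 0,"hand": 6},
  {"linear": [1.2,0,3],"yaw": 0,"hand": 5},
  {"linear": [1.2,0,3],"yaw": 0,"hand": 5},
  {"linear": [1.2,0,3],"yaw": 0,"hand": 5},
  {"linear": [1.2,0,3],"yaw": 0,"hand": 5},
  {"linear": [1.2,0,3],"yaw": 0,"hand": 5},
  {"linear": [1.2,0,3],"yaw": 0,"hand": 5},
  {"linear": [0.8,0,2],"yaw": 0,"hand": 5},
])

```text
t: 18.75
eef_pos: [481.6, 99.7, 220.1]
ee_rot: [-0.699, -0.105, 0.105, 0.699]
wrist_force: [0.2, 0.3, 0.1]
grip_width: 49.8
```

Request:
jog_arm([
  {"linear": [0,0,0],"yaw": -0.14,"hand": 5},
  {"linear": [0,0,0],"yaw": -0.14,"hand": 5},
  {"linear": [0,0,0],"yaw": -0.14,"hand": 5},
  {"linear": [0,0,0],"yaw": -0.14,"hand": 5},
  {"linear": [0,0,0],"yaw": -0.14,"hand": 5},
  {"linear": [0,0,0],"yaw": -0.14,"hand": 5},
  {"linear": [0,0,0],"yaw": -0.14,"hand": 5},
  {"linear": [0,0,0],"yaw": -0.14,"hand": 5},
  {"linear": [0,0,0],"yaw": -0.11,"hand": 5},
  {"linear": [0,0,0],"yaw": 0,"hand": 5},
  {"linear": [0,0,0],"yaw": 0,"hand": 5},
])

```text
t: 19.85
eef_pos: [481.9, 96.9, 220.2]
ee_rot: [-0.512, -0.488, 0.488, 0.512]
wrist_force: [-0.4, 0.6, 0.2]
grip_width: 50.1
```

```bash
python3 look.py wrist w14; python3 look.py scene s14
```

```text
19.85 [481.91  96.92 220.23] [-0.38  0.58  0.24] 50.12556474252102
19.9 [481.97  96.99 220.32] [ 0.29 -0.71  0.11] 49.93757048536258
```

View pics/w14.png

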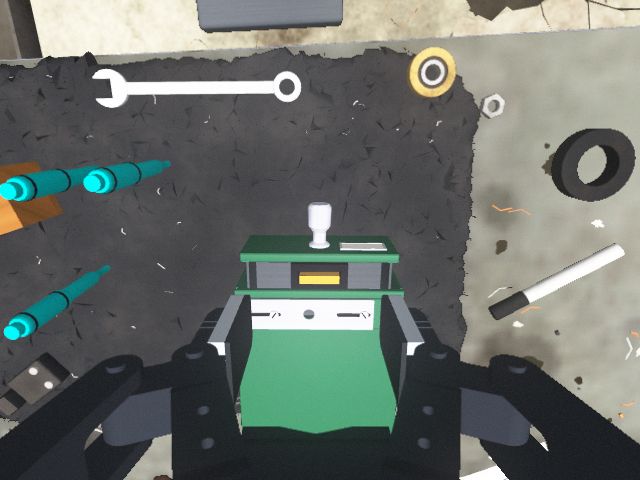

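View pics/s14.png

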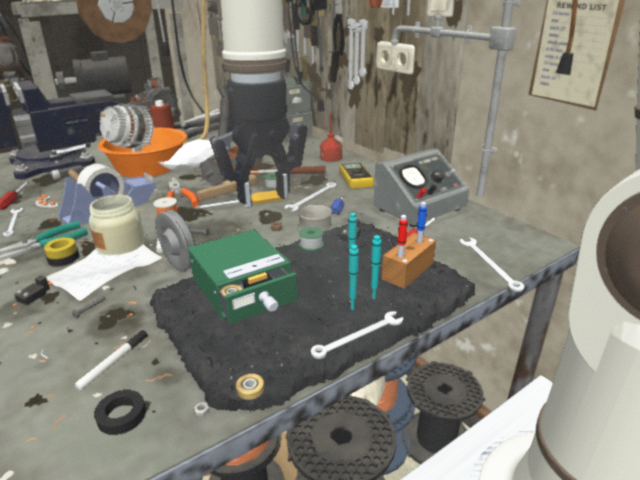

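Run:
```python
from h import *
import pickle
np.set_printoptions(precision=2,suppress=True)
s,c=pickle.load(open('w14.pkl','rb'));im=cv2.imread('pics/w14.png')
crop(im,230,190,410,340,4,'pics/w14c.png')
for uv in [(319.5,203),(319.5,226),(319.5,243)]: print(atz(c,uv,42), atz(c,uv,52))
print([proj(c,[x,y,42]) for x,y in [(481.5,97.5),(471.5,98)]])
print(plan(s,[482,97.5,100],(0.05,.9987)))
```

```text
[472.02  99.76  42.  ] [470.08  99.75  52.  ]
[491.51  98.88  42.  ] [488.96  98.9   52.  ]
[506.35  98.21  42.  ] [503.34  98.25  52.  ]
[array([317.3 , 214.39]), array([317.34, 202.48])]
(array([   0.09,    0.58, -120.23]), array([ 0.06, 12.02, -0.02]), [np.float64(0.0020940700423655615), np.float64(-3.139498583547428)])
```

View pics/w14c.png

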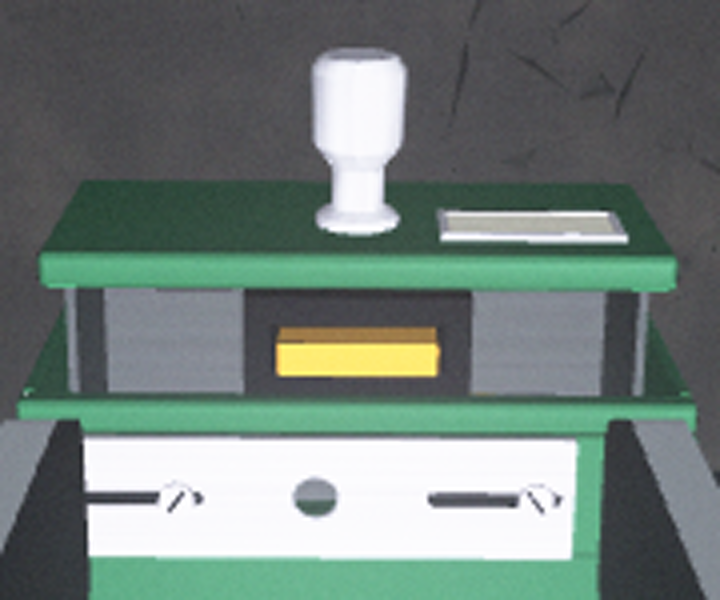

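Request:
jog_arm([
  {"linear": [0.2,1,0],"yaw": 0,"hand": 5},
  {"linear": [0,3,0],"yaw": 0,"hand": 5},
  {"linear": [0,3,0],"yaw": 0,"hand": 5},
  {"linear": [0,3,0],"yaw": 0,"hand": 5},
  {"linear": [0,2,0],"yaw": 0,"hand": 5},
  {"linear": [0,1,0],"yaw": 0,"hand": 5},
  {"linear": [0,0.5,0],"yaw": 0,"hand": 5},
  {"linear": [0,0,0],"yaw": 0,"hand": 5},
  {"linear": [0,0,0],"yaw": 0,"hand": 5},
])

```text
t: 20.85
eef_pos: [483.1, 99.3, 86.4]
ee_rot: [0.511, 0.489, -0.488, -0.511]
wrist_force: [0.3, -0.4, 0.5]
grip_width: 50.4
```

```bash
python3 look.py wrist w15
```

```text
20.85 [483.09  99.33  86.39] [ 0.3  -0.41  0.46] 50.384509371913815
```

View pics/w15.png

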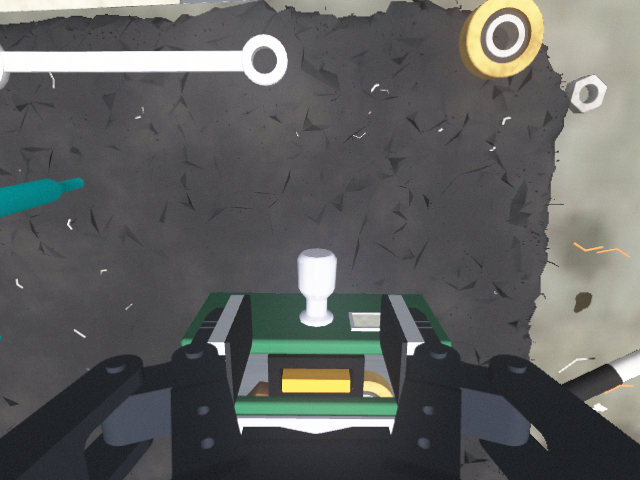

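Run:
```python
from h import *
import pickle
np.set_printoptions(precision=2,suppress=True)
s,c=pickle.load(open('w15.pkl','rb'))
for uv in [(317.5,250),(317,290),(317,318)]: print(atz(c,uv,42),atz(c,uv,50))
```

```text
[470.91  99.99  42.  ] [468.33 100.06  50.  ]
[492.42  98.79  42.  ] [488.92  98.91  50.  ]
[508.29  98.1   42.  ] [504.11  98.25  50.  ]
```

Request:
jog_arm([
  {"linear": [0,1,0.15],"yaw": 0,"hand": 5},
  {"linear": [0,1.5,0],"yaw": 0,"hand": 5},
  {"linear": [0,1.5,0],"yaw": 0,"hand": 5},
  {"linear": [0,1.3,0],"yaw": 0,"hand": 5},
  {"linear": [0,0.7,0],"yaw": 0,"hand": 5},
  {"linear": [0,0.3,0],"yaw": 0,"hand": 5},
  {"linear": [0,0,0],"yaw": 0,"hand": 5},
  {"linear": [0,0,0],"yaw": 0,"hand": 5},
])

```text
t: 21.7
eef_pos: [481.1, 99.3, 22.9]
ee_rot: [0.511, 0.489, -0.488, -0.511]
wrist_force: [-0.8, 1.1, -0.1]
grip_width: 49.6
```

```bash
python3 look.py wrist w16
```

```text
21.7 [481.14  99.27  22.94] [-0.79  1.09 -0.07] 49.581573509495165
```

View pics/w16.png

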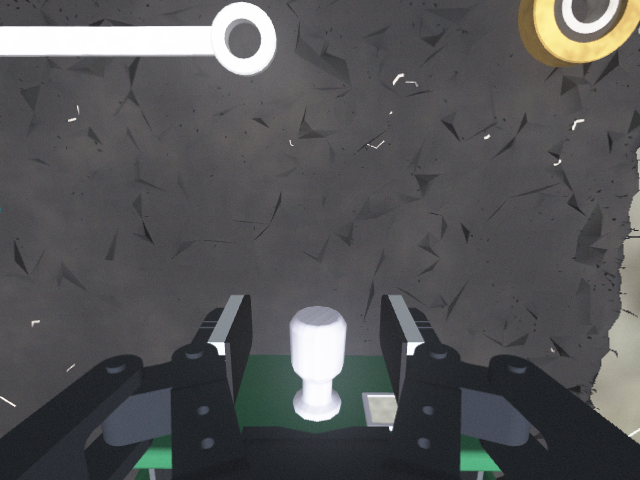

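Knob (318, 340) sits centred between the pads. Closing.

Request:
jog_arm([
  {"linear": [0,0,0],"yaw": 0,"hand": 3.5},
  {"linear": [0,0,0],"yaw": 0,"hand": 2.5},
  {"linear": [0,0,0],"yaw": 0,"hand": 1.2},
  {"linear": [0,0,0],"yaw": 0,"hand": 1.2},
  {"linear": [0,0,0],"yaw": 0,"hand": 1.2},
  {"linear": [0,0,0],"yaw": 0,"hand": 1.2},
])

```text
t: 22.35
eef_pos: [481.3, 99.9, 23.1]
ee_rot: [0.511, 0.489, -0.488, -0.511]
wrist_force: [-1.6, 3.2, 6.2]
grip_width: 17.2
```

Request:
jog_arm([
  {"linear": [0,0,0.3],"yaw": 0,"hand": 1.2},
  {"linear": [0,0,0.6],"yaw": 0,"hand": 1.2},
  {"linear": [0,0,0.6],"yaw": 0,"hand": 1.2},
  {"linear": [0,0,0.6],"yaw": 0,"hand": 1.2},
  {"linear": [0,0,0.6],"yaw": 0,"hand": 1.2},
  {"linear": [0,0,0.6],"yaw": 0,"hand": 1.2},
  {"linear": [0,0,0.6],"yaw": 0,"hand": 1.2},
  {"linear": [0,0,0.6],"yaw": 0,"hand": 1.2},
  {"linear": [0,0,0.5],"yaw": 0,"hand": 1.2},
  {"linear": [0,0,0.3],"yaw": 0,"hand": 1.2},
  {"linear": [0,0,0],"yaw": 0,"hand": 1.2},
])

```text
t: 23.45
eef_pos: [427.6, 102.8, 23.1]
ee_rot: [-0.511, -0.49, 0.488, 0.511]
wrist_force: [0.6, 5.4, 6.4]
grip_width: 17.3
```

```bash
python3 look.py wrist w17
```

```text
23.45 [427.55 102.77  23.08] [0.62 5.35 6.37] 17.294676725414995
```

View pics/w17.png

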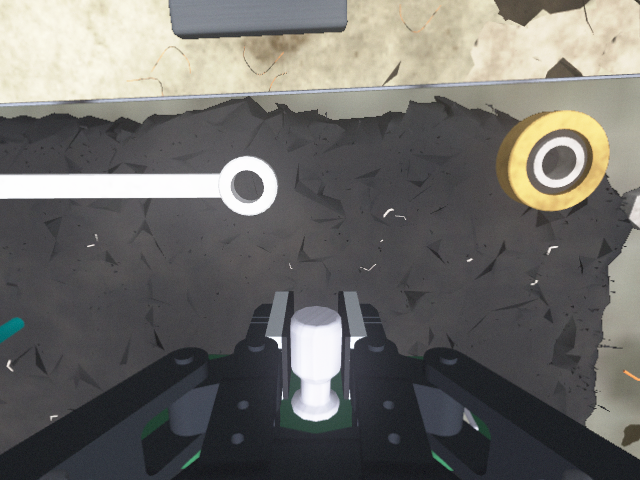

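Request:
jog_arm([
  {"linear": [0,0,0.15],"yaw": 0,"hand": 1.2},
  {"linear": [0,0,0.15],"yaw": 0,"hand": 1.2},
  {"linear": [0,0,0.1],"yaw": 0,"hand": 1.2},
  {"linear": [0,0,0],"yaw": 0,"hand": 1.2},
  {"linear": [0,0,0],"yaw": 0,"hand": 1.2},
])

```text
t: 24.0
eef_pos: [424.7, 102.9, 23.1]
ee_rot: [0.511, 0.49, -0.488, -0.511]
wrist_force: [2.6, 5.6, 3.1]
grip_width: 17.6
```

Request:
jog_arm([
  {"linear": [0,0,0.15],"yaw": 0,"hand": 1.2},
  {"linear": [0,0,0.15],"yaw": 0,"hand": 1.2},
  {"linear": [0,0,0],"yaw": 0,"hand": 1.2},
  {"linear": [0,0,0],"yaw": 0,"hand": 1.2},
])

```text
t: 24.4
eef_pos: [424.8, 103.0, 23.2]
ee_rot: [0.512, 0.491, -0.486, -0.51]
wrist_force: [11.1, 3.3, -6.7]
grip_width: 17.7
```

Request:
jog_arm([
  {"linear": [0,0,-0.12],"yaw": 0,"hand": 1.2},
  {"linear": [0,0,0],"yaw": 0,"hand": 2},
  {"linear": [0,0,0],"yaw": 0,"hand": 3},
  {"linear": [0,0,0],"yaw": 0,"hand": 4},
  {"linear": [0,0,0],"yaw": 0,"hand": 5},
  {"linear": [0,0,0],"yaw": 0,"hand": 5},
  {"linear": [0,0,0],"yaw": 0,"hand": 5},
])

```text
t: 25.1
eef_pos: [421.6, 101.5, 22.5]
ee_rot: [-0.511, -0.488, 0.489, 0.511]
wrist_force: [-0.2, -0.8, 0.1]
grip_width: 49.5
```

```bash
python3 look.py wrist w18
```

```text
25.1 [421.64 101.51  22.46] [-0.19 -0.75  0.12] 49.45185636980304
```

View pics/w18.png

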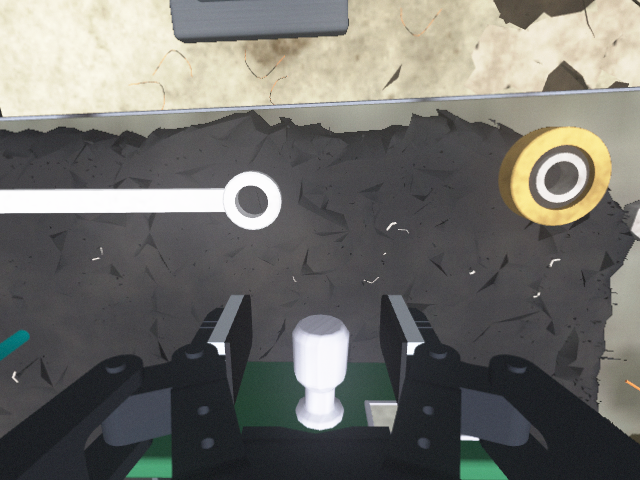

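Request:
jog_arm([
  {"linear": [0,-0.5,0],"yaw": 0,"hand": 5},
  {"linear": [0,-1.5,0],"yaw": 0,"hand": 5},
  {"linear": [0,-2.5,0],"yaw": 0,"hand": 5},
  {"linear": [0,-3,0],"yaw": 0,"hand": 5},
  {"linear": [0,-3,0],"yaw": 0,"hand": 5},
  {"linear": [0,-3,0],"yaw": 0,"hand": 5},
  {"linear": [0,-3,0],"yaw": 0,"hand": 5},
  {"linear": [0,-2,0],"yaw": 0,"hand": 5},
  {"linear": [0,-1,0],"yaw": 0,"hand": 5},
  {"linear": [0,0,0],"yaw": 0,"hand": 5},
  {"linear": [0,0,0],"yaw": 0,"hand": 5},
  {"linear": [0,0,0],"yaw": 0,"hand": 5},
])

```text
t: 26.35
eef_pos: [421.0, 101.5, 216.3]
ee_rot: [-0.511, -0.488, 0.49, 0.512]
wrist_force: [0.1, 0.2, -0.5]
grip_width: 49.9
```

```bash
python3 look.py wrist w19; python3 look.py scene s19; python3 look.py top t19
```

```text
26.35 [421.05 101.52 216.27] [ 0.13  0.16 -0.47] 49.89540663893333
26.4 [421.12 101.55 216.29] [-0.23  0.19  0.04] 49.96485328446231
26.45 [421.27 101.58 216.43] [ 0.04  0.5  -0.68] 49.82430882355981
```

View pics/w19.png

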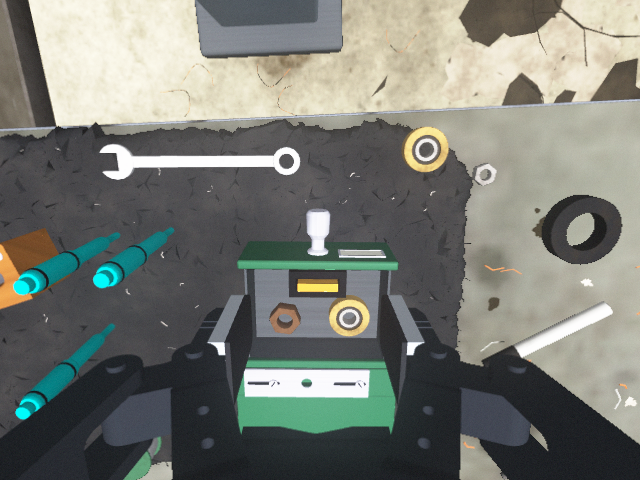

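View pics/s19.png

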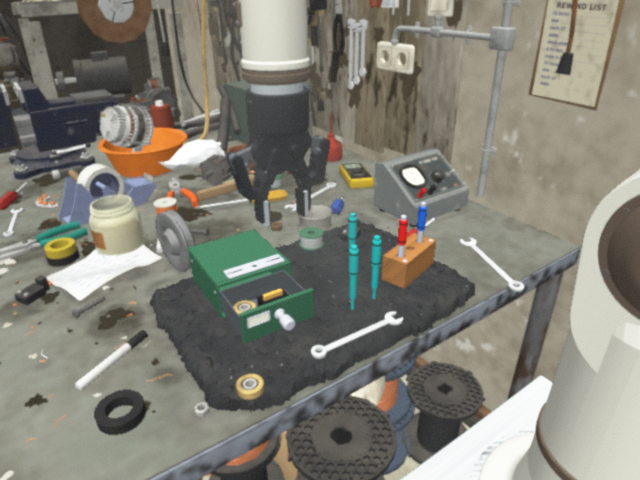

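View pics/t19.png

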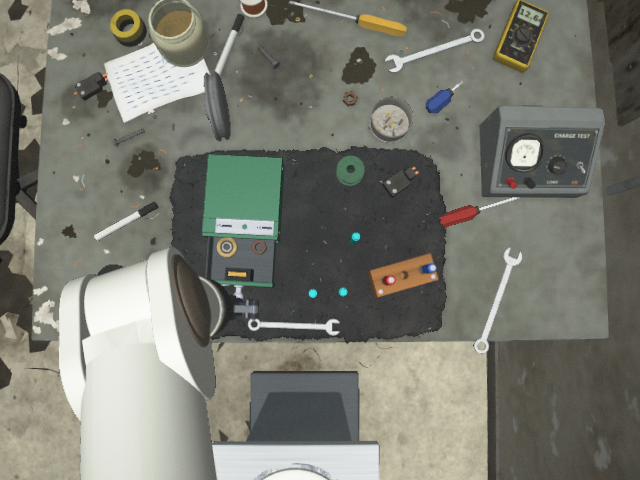

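Run:
```python
from h import *
import pickle
np.set_printoptions(precision=2,suppress=True)
s,c=pickle.load(open('w19.pkl','rb'));crop(cv2.imread('pics/w19.png'),230,195,410,345,4,'pics/w19c.png')
a,b=pickle.load(open('w14.pkl','rb'))
print(atz(c,(318,208.7),42)-atz(b,(320,202),42))
```

```text
[-56.42   2.61   0.  ]
```

View pics/w19c.png

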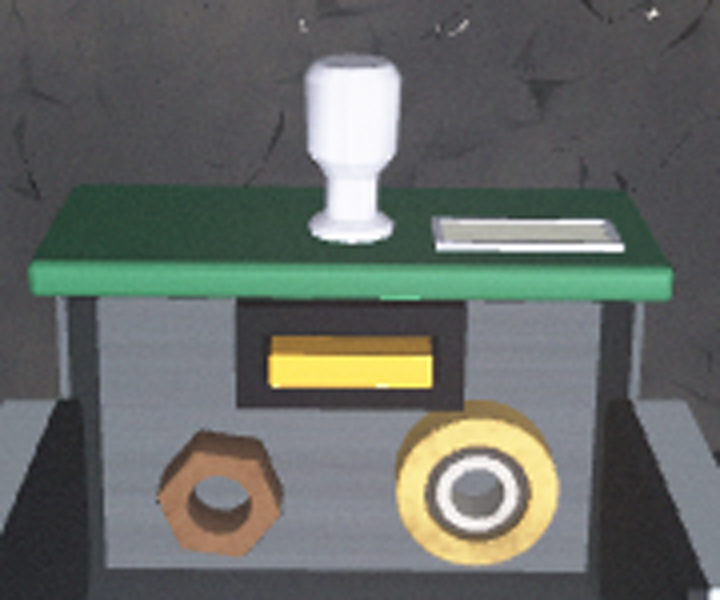

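The knob end (318, 209) shows the drawer 56.4 mm farther out than when ajar, which puts it at the stop. I'm handing in.

```bash
python3 -c "
from plant import manip
print(manip.close_job())"
```

```text
the job is handed in; nothing more can be done
None
```

The job is done and handed in after 26.5 s.

- **Latch:** I put the red pin punch through the release hole and pushed the tongue down slowly. The highest force I read was about 7 N, against the limit of roughly 20 N. The drawer then sprang ajar.
- **Punch:** It stands upright in its own hole in the stand again.
- **Drawer:** I pulled it out by the knob until it would move no farther, with the pull rising to about 11 N. I then let go and lifted the arm clear.

**Last checks:** The wrist camera puts the knob 56.4 mm farther out than when ajar, and the arm's travel says 56.5 mm; about 57 mm was expected. The final scene and top pictures show the blue and turquoise punches, spanner, bearing, reel and regulator where they were. The gripper is open, about 200 mm above the work surface, and touching nothing.

**One disagreement:** Over the stand hole, the scene camera placed the punch about 2 to 3 mm differently from the wrist camera. I went by the wrist camera and the punch went in without resistance.

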